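# Trace the lid seal of a reagent module with a contact probe

## Task

Take the pen-shaped probe from its fork and check the lid seal of the reagent module: lower the ball tip into the dark sealing channel beside the green dot and run it slowly, at about 2 cm a second, along the channel and round its one bevelled corner to the orange dot, without lifting the tip out of the channel on the way or pressing hard. Then lift it out and hang the probe back in its fork, upright with its red collar resting on the two arms, let go, and leave everything else on the bench where it is.

Things in the scene. Friction and masses are not known exactly. Their poses are not given: they have to be found in the camera images.
- probe_grip (a point): Centre of the probe's black square head, 20 x 20 mm and 52 mm tall, the part to hold (pinch two opposite flats from above). z points up along the probe, x and y are normal to the flats. The red collar (34 mm across, 6 mm thick) begins right under the head, 26 mm below this point; its underside is 32 mm below this point.
- probe_tip (a point): Lowest point of the brass ball tip (6 mm across) of the probe, 132 mm straight below probe_grip and 100 mm below the collar's underside; axes as probe_grip.
- seat (a point): Where the probe hangs in the stand's fork: midway between the arms, level with their upper face, 135 mm above the table. The hanging collar's underside is at this height and the probe's axis passes within a few mm of this point. x points to the back, towards the white post; the fork is open towards -x.
- stand: Fixed stand; origin under seat, axes as seat. 90 mm square base 12 mm thick, post (face 23 mm behind seat, top 8 mm above the arms). Two blue arms along x, 20 mm apart, each 12 mm wide, 8 thick, run from the post to 31 mm in front of seat; the last 6 mm carry bumps 5 mm high. So the collar goes out and in along x, lifted 6 mm or more off the arms, the probe's 12 mm body between the arms.
- module: Fixed reagent module, white housing 180 (x) x 220 (y) x 50 mm high; origin at the centre of its underside, z up. Round its grey lid runs a sealing channel 12 mm wide, 8 mm deep with a dark floor (floor 42 mm, rim 50 mm above the origin). Nothing on top stands over 5 mm above the rim. Trace seam_a - seam_b - seam_c - seam_d (or reversed): three straight legs, 172 mm.
- seam_a (a point): One end of the stretch to trace: point on the centre line of the channel, on its floor; in module axes (-10, 85, 42) mm. Axes as module.
- seam_b (a point): First bend of the channel's centre line, on the floor; module axes (35, 85, 42) mm.
- seam_c (a point): Second bend, on the floor; module axes (65, 55, 42) mm.
- seam_d (a point): The other end of the stretch, on the floor; module axes (65, -30, 42) mm.
- green_dot_top (a point): Green disc, 17 mm across, 2 mm thick, stuck on the white rim 15.5 mm outside the channel's centre line, beside seam_a or beside seam_d: start of the trace. Point at the centre of its top.
- orange_dot_top (a point): Orange disc of the same size beside the other of the two ends: end of the trace.
- carrier: Bystander, leave alone: white tube carrier block, 50 x 100 x 98 mm high with its three capped tubes. Origin at the centre of its underside.
- reagent: Bystander, leave alone: white reagent bottle with blue cap, 64 mm across, 130 high. Origin at the centre of its underside.
- jar: Bystander, leave alone: clear jar with yellow cap, 56 mm across, 60 high. Origin at the centre of its underside.
- tips_box: Bystander, leave alone: orange box, 85 x 120 x 50 mm high. Origin at the centre of its underside.
- cap: Bystander, leave alone: small green tube cap lying on the table, 18 mm across, 16 high. Origin at the centre of its underside.
- probe: The whole probe, 158 mm long, 80 to 170 g: black head, red collar, below it a white body 12 mm across and 61 mm long with a tapered end, then a thin 5 mm steel rod and the brass ball; origin at the lowest point of the ball tip, z up along the probe.

How it is judged (in metres and radians):
On the way, in this order (a step that is already met when the one before it is completed fails the run):
1. the ball tip is down in the channel beside the green dot (z of probe_tip in the frame of module below 0.0485 m and ((x of green_dot_top in the frame of module below 0.035 m and x of probe_tip in the frame of module between -0.022 and 0.002 m and y of probe_tip in the frame of module between 0.073 and 0.097 m) or (not (x of green_dot_top in the frame of module below 0.035 m) and x of probe_tip in the frame of module between 0.053 and 0.077 m and y of probe_tip in the frame of module between -0.042 and -0.018 m))), for 0.05 s.
2. the ball tip, down in the channel, passes point 1 of 5 along it from green to orange (z of probe_tip in the frame of module below 0.0485 m and ((x of green_dot_top in the frame of module below 0.035 m and x of probe_tip in the frame of module between 0.004 and 0.024 m and y of probe_tip in the frame of module between 0.075 and 0.095 m) or (not (x of green_dot_top in the frame of module below 0.035 m) and x of probe_tip in the frame of module between 0.055 and 0.075 m and y of probe_tip in the frame of module between -0.01 and 0.01 m))), for 0.05 s.
3. the ball tip, down in the channel, passes point 2 of 5 along it from green to orange (z of probe_tip in the frame of module below 0.0485 m and ((x of green_dot_top in the frame of module below 0.035 m and x of probe_tip in the frame of module between 0.028 and 0.048 m and y of probe_tip in the frame of module between 0.072 and 0.092 m) or (not (x of green_dot_top in the frame of module below 0.035 m) and x of probe_tip in the frame of module between 0.055 and 0.075 m and y of probe_tip in the frame of module between 0.021 and 0.041 m))), for 0.05 s.
4. the ball tip, down in the channel, passes point 3 of 5 along it from green to orange (z of probe_tip in the frame of module below 0.0485 m and ((x of green_dot_top in the frame of module below 0.035 m and x of probe_tip in the frame of module between 0.052 and 0.072 m and y of probe_tip in the frame of module between 0.048 and 0.068 m) or (not (x of green_dot_top in the frame of module below 0.035 m) and x of probe_tip in the frame of module between 0.052 and 0.072 m and y of probe_tip in the frame of module between 0.048 and 0.068 m))), for 0.05 s.
5. the ball tip, down in the channel, passes point 4 of 5 along it from green to orange (z of probe_tip in the frame of module below 0.0485 m and ((x of green_dot_top in the frame of module below 0.035 m and x of probe_tip in the frame of module between 0.055 and 0.075 m and y of probe_tip in the frame of module between 0.021 and 0.041 m) or (not (x of green_dot_top in the frame of module below 0.035 m) and x of probe_tip in the frame of module between 0.028 and 0.048 m and y of probe_tip in the frame of module between 0.072 and 0.092 m))), for 0.05 s.
6. the ball tip, down in the channel, passes point 5 of 5 along it from green to orange (z of probe_tip in the frame of module below 0.0485 m and ((x of green_dot_top in the frame of module below 0.035 m and x of probe_tip in the frame of module between 0.055 and 0.075 m and y of probe_tip in the frame of module between -0.01 and 0.01 m) or (not (x of green_dot_top in the frame of module below 0.035 m) and x of probe_tip in the frame of module between 0.004 and 0.024 m and y of probe_tip in the frame of module between 0.075 and 0.095 m))), for 0.05 s.
7. the ball tip, still down in the channel, has arrived beside the orange dot (z of probe_tip in the frame of module below 0.0485 m and ((x of green_dot_top in the frame of module below 0.035 m and x of probe_tip in the frame of module between 0.053 and 0.077 m and y of probe_tip in the frame of module between -0.042 and -0.018 m) or (not (x of green_dot_top in the frame of module below 0.035 m) and x of probe_tip in the frame of module between -0.022 and 0.002 m and y of probe_tip in the frame of module between 0.073 and 0.097 m))), for 0.05 s.
At the end, for the whole second after the job is handed in: The probe hangs in its fork: collar down on the arms (tip 94 to 104 mm below the seat point and within 18 mm of it sideways, head's centre within 40 mm of the seat point), upright within 0.12 rad, at rest and released; each bystander within 30 mm of where it was (distance between probe_grip and seat below 0.04 m and z of probe_tip in the frame of seat between -0.104 and -0.094 m and horizontal distance between probe_tip and seat below 0.018 m and angle between probe_grip's own z axis and vertical below 0.12 rad and linear speed of probe below 0.02 m/s and distance of each of carrier, reagent, jar, tips_box, cap from where it was at the start of the episode below 0.03 m); the robot touches nothing.
It fails at once if the tip is lifted out of the channel (3 to 12 mm above the rim) over the middle stretch of the trace, more than about 25 mm from both dots (z of probe_tip in the frame of module between 0.053 and 0.062 m and ((x of probe_tip in the frame of module between 0.015 and 0.04 m and y of probe_tip in the frame of module between 0.077 and 0.093 m) or (x of probe_tip in the frame of module between 0.033 and 0.073 m and y of probe_tip in the frame of module between 0.05 and 0.093 m) or (x of probe_tip in the frame of module between 0.057 and 0.073 m and y of probe_tip in the frame of module between -0.005 and 0.055 m))).
It fails at once if the probe moves faster than 7 cm/s while its tip is down in the channel (z of probe_tip in the frame of module below 0.0485 m and (x of probe_tip in the frame of module between -0.03 and 0.073 m and y of probe_tip in the frame of module between -0.05 and 0.093 m) and ((x of probe_tip in the frame of module between -0.03 and 0.073 m and y of probe_tip in the frame of module between 0.077 and 0.093 m) or (x of probe_tip in the frame of module between 0.033 and 0.073 m and y of probe_tip in the frame of module between 0.05 and 0.093 m) or (x of probe_tip in the frame of module between 0.057 and 0.073 m and y of probe_tip in the frame of module between -0.05 and 0.093 m)) and linear speed of probe above 0.07 m/s).
It fails at once if the probe presses on the module with more than 30 N (contact force between probe and module above 30 N).
It fails at once if a bystander is pushed more than 30 mm (distance of any of carrier, reagent, jar, tips_box, cap from where it was at the start of the episode above 0.03 m).
It also fails if it takes over 72 s, if anything falls off the work surface, if the arm or the gripper's body presses on something with over 40 N, if the wrist force passes 120 N, or if a joint passes its speed limit or range.

## Robot

A 7-joint arm with a two-finger parallel gripper is mounted at the origin on the work surface. World frame = base frame: x ahead of the robot, y to its left, z up, the work surface at z = 0. Lengths are in mm, angles in rad, forces in N, time in s.
With the tool pointing down it reaches from about 425 to 950 mm from the base axis. Payload 16.7 kg.
Tool frame: the origin (TCP) lies at the very end of the fingers, on their centre line; the grasp point (between the pads) lies 19 mm behind it; x points along the fingers, y is the direction in which the jaws open and shut, and the axes are right-handed (so a half turn about x gives the same grasp; the last joint's range is limited). The gripper opens to 94 mm and grips with 3 to 60 N. Pads are 16 mm wide; open, the fingers measure 119 mm over their backs; the gripper's body (75 mm by 177 mm) begins 78 mm behind the grasp point.
Start: joints at [-1.31, 0.426, 0.074, 1.606, -0.034, 1.111, -0.067], TCP at [269.556, 618.8, 205.467] pointing down, gripper open.
Joint ranges: [-2.85, 2.85], [-0.5, 2.14], [-1.23, 1.37], [0.21, 2.46], [-1.02, 4.16], [0.16, 2.05], [-2.73, 2.73]. Speed limits (rad/s): [1.89, 1.89, 2.39, 2.39, 3.01, 3.01, 3.01].

## Interface

Orientations are given as a unit quaternion [w, x, y, z].
In Python, from workcell import robot gives the robot as it stands.
- The arm moves only by the tool arm_command, never from a script. Its argument "steps" is a list of rows, each a list of 3 entries, a list of its own where there are three numbers: the shift along the tool's x, y, z in mm, then the turn about the tool's x in degrees, then the finger opening in mm, from 0 to 94. A call has 1 to 5 rows; each row is the pose to reach, as a shift and turn from the pose commanded when the call began, along the tool's axes at that moment; what a row does not reach only later rows make up. A row lasts 1/8 s, in which the tool goes at most 62.5 mm and 10.7 degrees, less where a joint would pass 70% of its speed; a pose out of reach is approached as far as the arm can. A call with a gripper value outside its range is refused whole. The fingers move at their own pace and stop on an object; "newtons" is the grip in N (left out, the last holds). Time passes only in rows, so rows that repeat a pose let the fingers close. It gives the time, the measured TCP pose, the force and the opening at its end, in the units of the state.
- robot.read_state(): the state, without advancing time (a new reading comes with each control period).
- robot.camera(name): name is "scene" or "top"; returns a dict with "frame" (480x640x3 uint8, red, green, blue), "camera_matrix" (3x3 intrinsics, pixels), "distortion" ([k1, k2, p1, p2, k3] as OpenCV has them; the pictures are not rectified), "xyz" and "rotation" of the camera in the world. Camera axes: x right, y down, z forward; pixel columns grow to the right and rows downward; lengths in mm; the calibration is good to about 2 mm. A picture is of the moment at which its call begins. There is no depth.
- robot.job_done(): hands the job in, once; it reports no verdict.
The state is a dict: "time": time; "q": joint angles; "dq": joint speeds; "joint_efforts": joint torques, N m; "tcp_pos": TCP position; "tcp_rot": TCP orientation; "force": force on the tool from outside, world axes, zero at the start; "torque": the same for the moment, N m; "width": opening from 0.0 (shut) to 1.0 (fully open).
Only numpy, scipy, OpenCV 4.12 (cv2) and the standard library are available. Lean on these libraries where they do the work, as an engineer would, in place of code of your own. Each camera call takes 0.05 s, during which the arm holds its last target.

## Working session

There is one attempt and no reset: what is moved stays moved. The work goes in short steps, Python scripts to look and compute and a tool call to move; the robot and the scene stay as the last step left them, time stands still between calls to the robot, and variables do not carry over. Pictures are saved under pics/ and viewed, and the job is handed in when it is done.

Besides the shell and the picture viewer there is one more tool, called after "Call:" as a command line: name --argument value ..., lists and objects as JSON in quotes. arm_command: Moves the arm, as the interface text tells. Its arguments: {"type":"object","properties":{"steps":{"type":"array","items":{"type":"array"}},"newtons":{"type":"number"}},"required":["steps"]}

```bash
mkdir -p pics
python3 - <<'E'
from workcell import robot
import cv2,json,numpy as np
s=robot.read_state();print(s)
for n in("scene","top"):
    c=robot.camera(n);cv2.imwrite(f"pics/{n}0.png",c["frame"][:,:,::-1])
    print(n,c["camera_matrix"],c["distortion"],c["xyz"],c["rotation"])
    np.savez(f"{n}0.npz",**c)
E
```

```text
{'time': 0.0, 'q': array([-1.30950404,  0.42673837,  0.07387627,  1.60661502, -0.03408487,
        1.11080381, -0.06709838]), 'dq': array([ 0.00068741, -0.0010968 , -0.0004143 , -0.00035847,  0.00015842,
        0.00069674, -0.00057596]), 'joint_efforts': array([ 7.18109786e-04, -9.35806561e+01,  3.66672233e+00, -4.54200804e+01,
       -4.89037496e-02,  2.01839948e-02,  1.36384560e-04]), 'tcp_pos': array([269.42238096, 618.41248486, 204.76860176]), 'tcp_rot': array([ 0.69218826,  0.14377574,  0.69229188, -0.14469243]), 'force': array([0.65798001, 0.56037046, 0.13698746]), 'torque': array([ 0.01833364, -0.04091145,  0.03318149]), 'width': 1.0000846946161748}
scene [[522.68985153   0.         321.63641866]
 [  0.         522.68985153 245.53276152]
 [  0.           0.           1.        ]] [-0.04970211  0.          0.          0.          0.        ] [912.32552261 428.59987132 998.64956739] [-0.10581772  0.33257909  0.8892143  -0.29578994]
top [[603.07970328   0.         303.26756636]
 [  0.         603.07970328 235.93245641]
 [  0.           0.           1.        ]] [-0.0412248  0.         0.         0.         0.       ] [ 434.94212423  -40.68539903 1363.75598777] [-0.01577894  0.70819112 -0.70539461  0.02519543]
```

View pics/scene0.png

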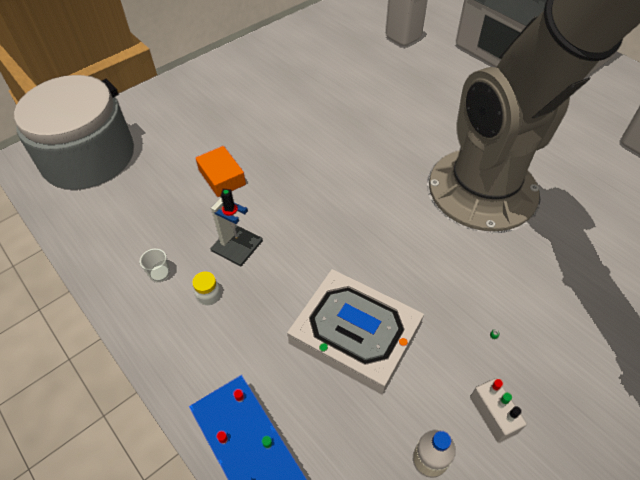

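View pics/top0.png

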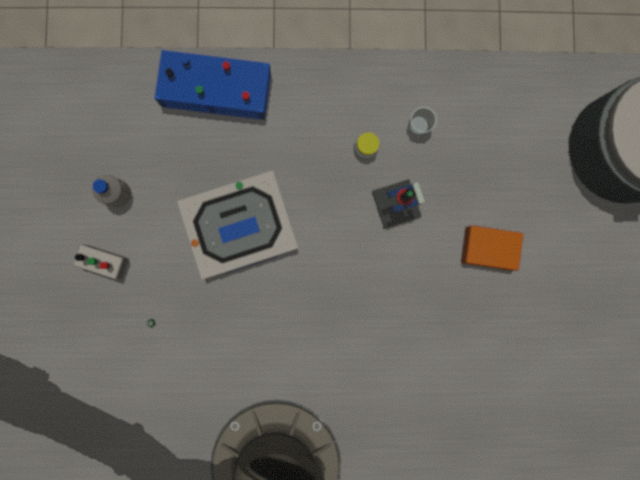

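```bash
cat > h.py <<'E'
import numpy as np,cv2
from scipy.spatial.transform import Rotation as R
from scipy.optimize import least_squares
def rot(q): return R.from_quat([q[1],q[2],q[3],q[0]]).as_matrix()
def proj(c,P):
    r=rot(c["rotation"]).T; t=-r@c["xyz"]
    return cv2.projectPoints(np.array(P,float).reshape(-1,1,3),cv2.Rodrigues(r)[0],t,c["camera_matrix"],c["distortion"])[0].reshape(-1,2)
def ray(c,uv,z):
    p=cv2.undistortPoints(np.array(uv,float).reshape(-1,1,2),c["camera_matrix"],c["distortion"]).reshape(-1,2)
    d=np.c_[p,np.ones(len(p))]@rot(c["rotation"]).T
    return c["xyz"]+d*((z-c["xyz"][2])/d[:,2])[:,None]
E
python3 - <<'E'
import cv2
s=cv2.imread('pics/scene0.png');t=cv2.imread('pics/top0.png')
def crop(im,x0,y0,x1,y1,k,f): cv2.imwrite(f,cv2.resize(im[y0:y1,x0:x1],None,fx=k,fy=k,interpolation=cv2.INTER_CUBIC))
crop(s,280,260,430,395,5,'pics/s_mod.png');crop(t,170,165,305,285,5,'pics/t_mod.png')
crop(s,190,170,280,270,6,'pics/s_st.png');crop(t,365,170,435,235,8,'pics/t_st.png')
E
```

```text
(no output)
```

View pics/s_mod.png

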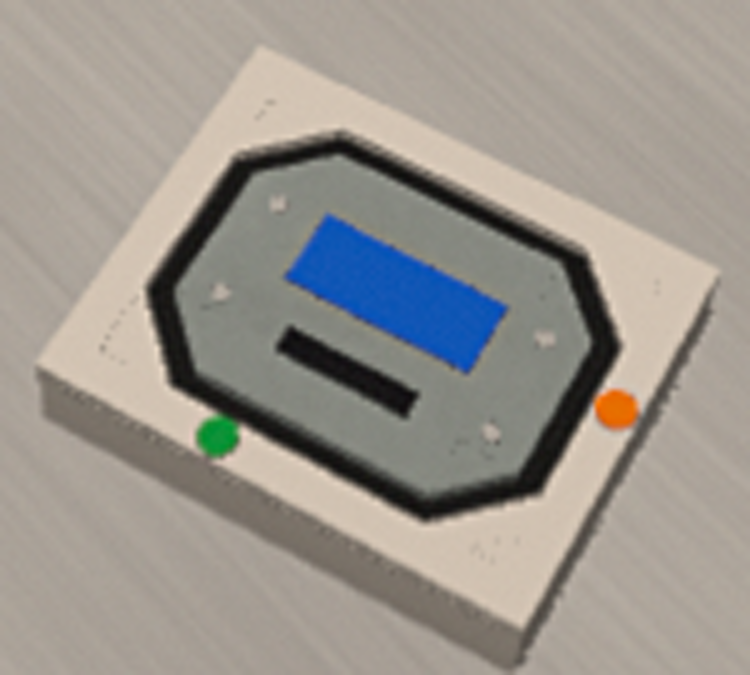

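View pics/t_mod.png

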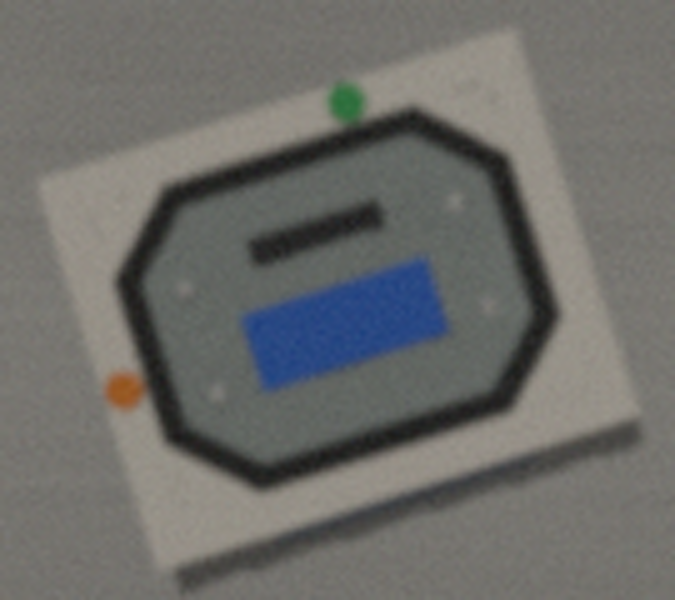

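View pics/s_st.png

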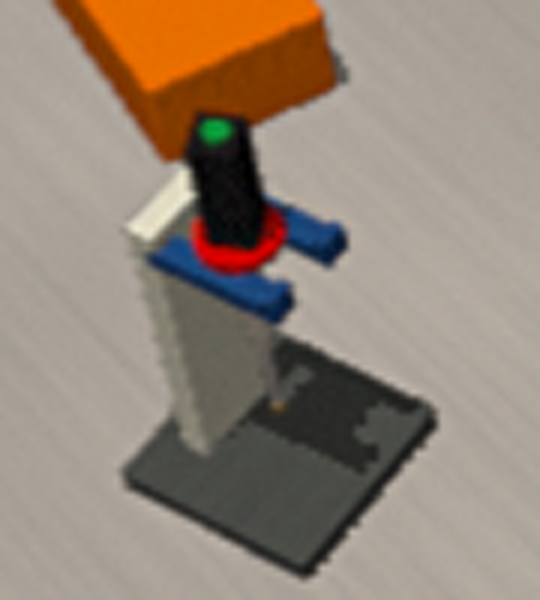

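View pics/t_st.png

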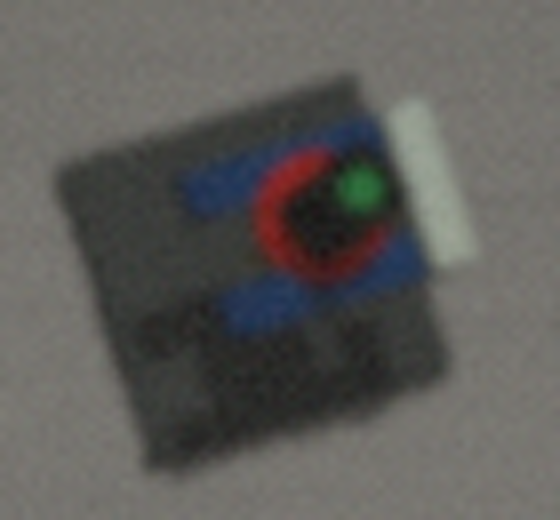

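```bash
cat > fit.py <<'E'
from h import *
S=dict(np.load('scene0.npz'));T=dict(np.load('top0.npz'))
def cen(c,lo,hi,box):
    x0,y0,x1,y1=box;hsv=cv2.cvtColor(np.ascontiguousarray(c["frame"][y0:y1,x0:x1]),cv2.COLOR_RGB2HSV)
    m=cv2.inRange(hsv,lo,hi);M=cv2.moments(m,True);return [M['m10']/M['m00']+x0,M['m01']/M['m00']+y0]
G=((50,120,40),(80,255,255));O=((8,150,80),(22,255,255))
C=[[90,110,50],[90,-110,50],[-90,-110,50],[-90,110,50],[80.5,-30,52],[-10,100.5,52]]
tp=[[178,201],[273.6,171],[297.4,248.6],[202.6,279],cen(T,*G,(225,175,255,195)),cen(T,*O,(185,235,203,252))]
sp=[[384,385.6],[287.6,334],[332.4,269],[423.6,314],cen(S,*G,(315,340,333,356)),cen(S,*O,(395,335,412,350))]
def rig(p,P):
    c,s=np.cos(p[2]),np.sin(p[2]);P=np.array(P,float);return np.c_[p[0]+c*P[:,0]-s*P[:,1],p[1]+s*P[:,0]+c*P[:,1],P[:,2]]
def fit(obs,p0):
    f=lambda p:np.concatenate([(proj(c,rig(p,P))-np.array(uv)).ravel() for c,P,uv in obs])
    r=least_squares(f,p0,loss='soft_l1');return r.x,f(r.x).reshape(-1,2)
if __name__=="__main__":
    print(tp[4:],sp[4:]);np.set_printoptions(precision=2,suppress=True)
    for o in ([(T,C,tp)],[(S,C,sp)],[(T,C,tp),(S,C,sp)]):
        p,r=fit(o,[450,150,.2]);print(p,r.ravel())
    A=rot([0.69218826,0.14377574,0.69229188,-0.14469243]);print(A)
    # stand: base top corners (front = -x)
    B=[[-45,45,12],[-45,-45,12],[45,-45,12],[45,45,12]]
    bt=[[365+62/8,170+172/8],[365+150/8,170+465/8],[365+445/8,170+375/8],[365+352/8,170+75/8]]
    print(ray(T,bt,12));
    AT=[[-31,10+6,140],[-31,-16,140]]
    print('arm tips top',ray(T,[[365+183/8,170+190/8],[365+228/8,170+325/8]],138))
    print('post top corners',ray(T,[[365+388/8,170+105/8],[365+425/8,170+97/8],[365+478/8,170+255/8],[365+445/8,170+265/8]],143))
    gt=cen(T,*G,(403,185,420,202));gs=cen(S,*G,(218,185,234,197));print('green',gt,gs,ray(T,[gt],193),ray(S,[gs],193))
    print('S base',ray(S,[[190+125/6,170+478/6],[190+305/6,170+570/6],[190+435/6,170+415/6]],12))
    print('S post',ray(S,[[190+125/6,170+228/6],[190+180/6,170+168/6]],143))
E
python3 fit.py
```

```text
[[238.8421052631579, 185.1578947368421], [194.2962962962963, 242.77777777777777]] [[323.1489361702128, 346.5744680851064], [402.71153846153845, 341.4807692307692]]
[535.33  85.43   0.31] [-0.66 -0.29 -0.35 -0.46  0.7   0.02 -1.04  0.31  0.8   0.28  0.44  0.09]
[533.32  85.5    0.32] [ 0.32  0.31 -0.79 -1.44 -0.57 -0.12  0.35 -0.15  0.14  0.41  0.3   0.22]
[534.32  85.54 -12.25] [-0.82  0.4  -0.62 -0.14  0.74  0.25 -0.89  0.92  0.59  0.73  0.45  0.72
 -0.17  0.71 -1.18 -1.25 -0.79  0.11  0.06  0.26 -0.28  0.67 -0.07  0.62]
[[-0.    0.4   0.92]
 [-0.    0.92 -0.4 ]
 [-1.   -0.    0.  ]]
[[ 614.69 -215.26   12.  ]
 [ 531.82 -239.82   12.  ]
 [ 557.69 -323.54   12.  ]
 [ 642.87 -297.79   12.  ]]
arm tips top [[ 593.48 -230.07  138.  ]
 [ 558.8  -241.45  138.  ]]
post top corners [[ 615.05 -282.07  143.  ]
 [ 617.18 -291.6   143.  ]
 [ 576.61 -304.87  143.  ]
 [ 573.99 -296.37  143.  ]]
green [409.89473684210526, 193.0] [225.375, 191.54166666666666] [[ 588.12 -264.91  193.  ]] [[ 585.32 -267.63  193.  ]]
S base [[ 642.81 -293.86   12.  ]
 [ 615.04 -211.62   12.  ]
 [ 532.57 -238.45   12.  ]]
S post [[ 616.23 -291.85  143.  ]
 [ 584.86 -302.79  143.  ]]
```

Run:
```python
import cv2,numpy as np
s=cv2.imread('pics/scene0.png')[180:222,212:246];t=cv2.imread('pics/top0.png')[182:210,390:422]
f=lambda im,k:np.clip(cv2.resize(im,None,fx=k,fy=k,interpolation=cv2.INTER_CUBIC).astype(float)*3,0,255)
a=f(s,12);b=f(t,12);h=max(a.shape[0],b.shape[0])
p=lambda x:np.pad(x,((0,h-x.shape[0]),(0,0),(0,0)))
cv2.imwrite('pics/head.png',np.hstack([p(a),p(b)]))
```

```text
[ WARN:0@0.090] global loadsave.cpp:1063 imwrite_ Unsupported depth image for selected encoder is fallbacked to CV_8U.
```

View pics/head.png

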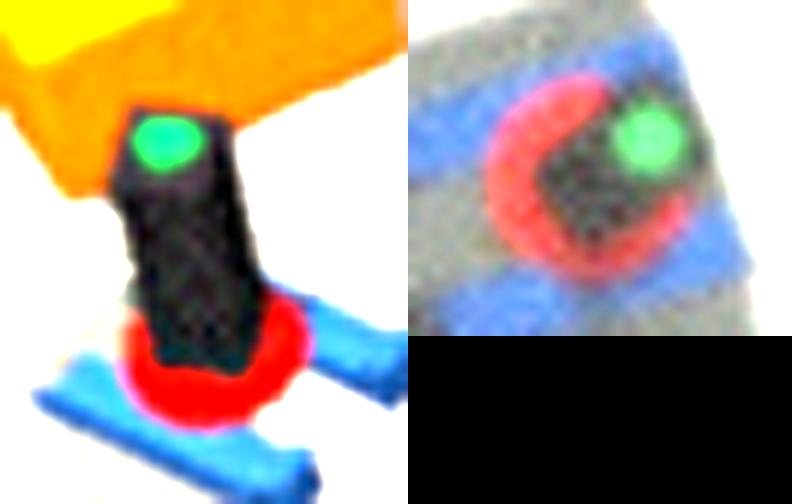

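Run:
```python
from fit import *
a=np.array([[112,190],[212,193],[232,118],[135,108]])/12.+[212,180]
P=ray(S,a,193);print(P,P.mean(0))
for i in range(4):
    d=P[(i+1)%4]-P[i];print(np.hypot(*d[:2]),np.degrees(np.arctan2(d[1],d[0])))
b=np.array([[155,360],[245,373]])/12.+[212,180];P=ray(S,b,141);d=P[1]-P[0];print(P,np.hypot(*d[:2]),np.degrees(np.arctan2(d[1],d[0])))
b=np.array([[130,162],[183,245]])/12.+[390,182];P=ray(T,b,141);d=P[1]-P[0];print(P,np.hypot(*d[:2]),np.degrees(np.arctan2(d[1],d[0])))
# silhouette fit over yaw: overlay
import itertools
f=[(T,'t',(390,182,422,210)),(S,'s',(212,180,246,222))]
rows=[]
for yaw in (15,25,35,45):
    ims=[]
    for c,n,(x0,y0,x1,y1) in f:
        im=np.clip(cv2.resize(c["frame"][y0:y1,x0:x1,::-1],None,fx=6,fy=6,interpolation=cv2.INTER_CUBIC).astype(float)*3,0,255).astype(np.uint8)
        for z in(141,193):
            q=rig([586.7,-266.3,np.radians(yaw)],[[s*10,t*10,z] for s,t in((1,1),(1,-1),(-1,-1),(-1,1))])
            q=((proj(c,q)-[x0,y0]+.5)*6).astype(int)
            cv2.polylines(im,[q.reshape(-1,1,2)],True,(0,255,255),1)
        ims.append(cv2.copyMakeBorder(im,0,260-im.shape[0],0,0,cv2.BORDER_CONSTANT))
    rows.append(np.hstack(ims))
cv2.imwrite('pics/yaw.png',np.vstack([np.hstack(rows[:2]),np.hstack(rows[2:])]))
```

```text
[[ 598.50794808 -263.22518733  193.        ]
 [ 585.86246683 -251.13807548  193.        ]
 [ 573.15192454 -263.3363247   193.        ]
 [ 584.5709519  -276.58168769  193.        ]] [ 585.52332284 -263.5703188   193.        ]
17.493040586793256 136.29330458921018
17.616900109112883 -136.17822226236225
17.488105282252064 -49.234878638949624
19.303781090512768 43.781579824770695
[[ 595.70427877 -268.48126678  141.        ]
 [ 585.23971284 -255.18074793  141.        ]] 16.923679918426046 128.194917453196
[[ 589.65827427 -256.20091798  141.        ]
 [ 575.48483823 -265.17913419  141.        ]] 16.777802459921997 -147.64763254681867
```

View pics/yaw.png

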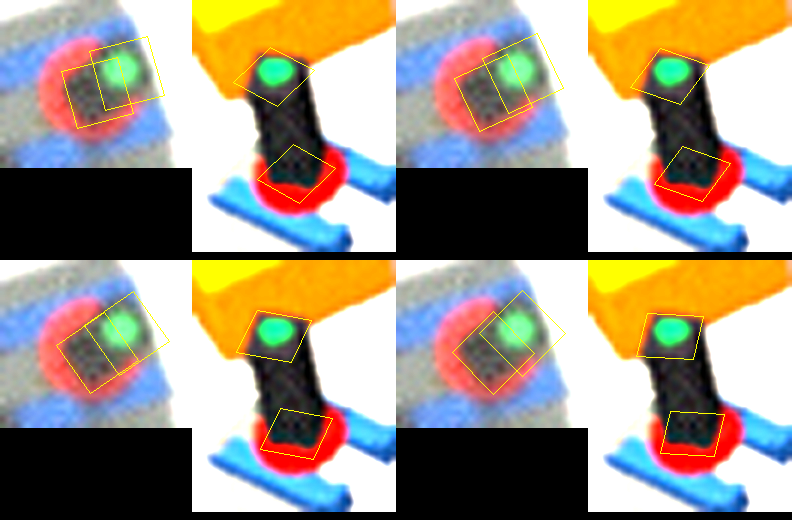

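```bash
cat > go.py <<'E'
import sys
from h import *
from workcell import robot
# usage: go.py x y z [yaw_deg of tool y]
s=robot.read_state();A=rot(s["tcp_rot"]);p=s["tcp_pos"]
yaw=np.degrees(np.arctan2(A[1,1],A[0,1]))
np.set_printoptions(precision=2,suppress=True)
print("t",s["time"],"pos",p,"yaw",yaw,"tilt",np.degrees(np.arccos(-A[2,0])),"F",s["force"],"w",s["width"]*94,"q",s["q"])
if len(sys.argv)>3:
    t=np.array([float(v) for v in sys.argv[1:4]])
    print("shift",A.T@(t-p))
    if len(sys.argv)>4: print("turn",-(float(sys.argv[4])-yaw))
E
python3 go.py 586.7 -266.5 230 41
```

```text
t 0.1 pos [269.43 618.47 204.87] yaw 66.46305999256147 tilt 0.06459348422074315 F [ 0.28 -0.18 -0.36] w 93.85859425848506 q [-1.31  0.43  0.07  1.61 -0.03  1.11 -0.07]
shift [ -24.29 -684.67  644.28]
turn 25.46305999256147
```

Call:
arm_command --steps '[[[-40,-43,40],0,94],[[-40,-86,80],0,94],[[-40,-130,122],0,94],[[-40,-174,164],0,94],[[-40,-218,205],0,94]]'

```text
time: 0.72
tcp_pos: [370.8, 334.9, 245.4]
tcp_rot: [0.692, 0.144, 0.692, -0.144]
force: [1.4, -0.2, -0.3]
width: 1.0
```

```bash
python3 go.py 586.7 -266.5 240 41
```

```text
t 0.725 pos [370.84 334.87 245.37] yaw 66.44540589513663 tilt 0.0071607610753092995 F [ 1.35 -0.22 -0.31] w 93.99078627836793 q [-1.04  0.1   0.19  1.95 -0.02  1.1   0.32]
shift [   5.37 -465.    438.2 ]
turn 25.44540589513663
```

Call:
arm_command --steps '[[[0,-43,40],5,94],[[0,-86,80],10,94],[[0,-129,121],15,94],[[0,-172,162],20,94],[[0,-215,203],25,94]]'

```text
time: 1.35
tcp_pos: [470.9, 57.0, 245.6]
tcp_rot: [0.644, 0.292, 0.644, -0.291]
force: [-0.0, 0.2, -0.7]
width: 1.002
```

```bash
python3 go.py 586.7 -266.5 240 41
```

```text
t 1.35 pos [470.86  56.99 245.55] yaw 41.30436693414047 tilt 0.021953143692852853 F [-0.02  0.21 -0.74] w 94.22146110403455 q [-0.72  0.04  0.48  2.01 -0.02  1.09  0.5 ]
shift [   5.46 -126.5   319.48]
turn 0.304366934140468
```

Call:
arm_command --steps '[[[0,-21,53],0,94],[[0,-42,106],0,94],[[0,-64,160],0,94],[[0,-86,214],0,94],[[0,-106,266],0,94]]'

```text
time: 1.98
tcp_pos: [567.7, -212.3, 245.3]
tcp_rot: [0.645, 0.291, 0.645, -0.291]
force: [0.8, 0.2, 0.7]
width: 0.998
```

```bash
python3 go.py 586.7 -266.5 240 41
```

```text
t 1.975 pos [ 567.71 -212.33  245.33] yaw 41.4804832849334 tilt 0.009170225556590687 F [0.78 0.16 0.68] w 93.81384026462017 q [-0.28  0.33  0.68  1.75 -0.23  1.14  1.19]
shift [  5.32 -21.65  53.16]
turn 0.4804832849333991
```

Call:
arm_command --steps '[[[0,-22,53],0,94],[[0,-22,53],0,94],[[0,-22,53],0,94]]'

```text
time: 2.35
tcp_pos: [585.6, -264.6, 244.9]
tcp_rot: [0.644, 0.291, 0.645, -0.291]
force: [0.5, 0.1, -0.5]
width: 0.998
```

```bash
python3 go.py 586.7 -266.5 149 41
python3 - <<'E'
from workcell import robot
import cv2,numpy as np
s=robot.camera("scene")["frame"][100:280,170:310,::-1];t=robot.camera("top")["frame"][140:260,330:470,::-1]
f=lambda im,k:cv2.resize(im,None,fx=k,fy=k,interpolation=cv2.INTER_CUBIC)
a=f(s,3);b=f(t,2.8);p=lambda x:np.pad(x,((0,540-x.shape[0]),(0,0),(0,0)))
cv2.imwrite('pics/pre.png',np.hstack([p(a),p(b)])[:, :800])
E
```

```text
t 2.35 pos [ 585.62 -264.59  244.9 ] yaw 41.44012942062885 tilt 0.06799328355812366 F [ 0.48  0.09 -0.54] w 93.84194508855339 q [-0.18  0.4   0.68  1.67 -0.27  1.17  1.29]
shift [95.9  -0.4   2.25]
turn 0.44012942062884974
```

View pics/pre.png

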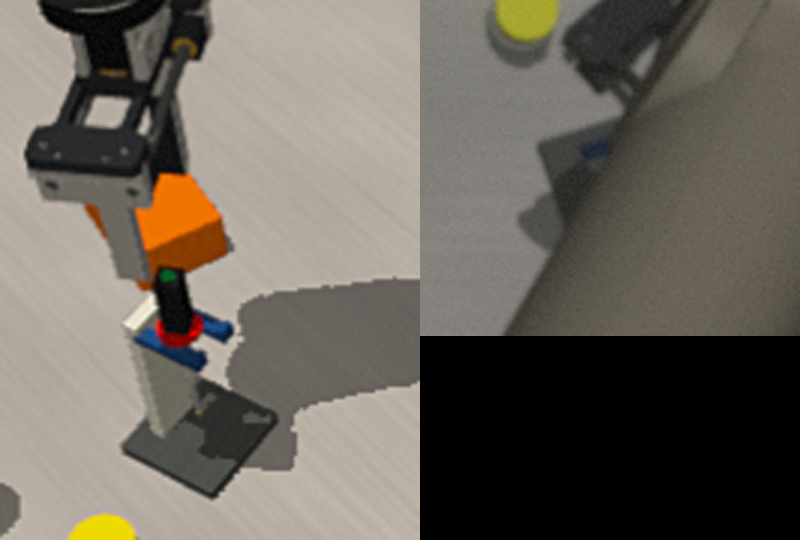

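Run:
```python
from fit import *
d=np.array([np.cos(.7233),np.sin(.7233),0]);c=np.array([585.6,-264.6,245])
n=np.array([-d[1],d[0],0])
for k in(47,59,-47,-59):
  for m in (-8,8): print(k,m,((proj(S,[c+k*d+m*n])-[170,100])*3))
```

```text
47 -8 [[126.57494156 275.14405484]]
47 8 [[150.38192446 277.39351756]]
59 -8 [[121.78539178 288.76758297]]
59 8 [[145.75053774 291.05553028]]
-47 -8 [[161.98044232 174.72348877]]
-47 8 [[184.61028886 176.7011387 ]]
-59 -8 [[166.24599401 162.65921459]]
-59 8 [[188.73308354 164.60560383]]
```

Call:
arm_command --steps '[[[40,0,2],0,94],[[75,0,2],0,94],[[90,0,2],0,94],[[96,0,2],0,94],[[96,0,2],0,94]]'

```text
time: 3.08
tcp_pos: [587.7, -266.3, 150.3]
tcp_rot: [0.645, 0.291, 0.644, -0.29]
force: [0.1, -0.7, -0.7]
width: 1.002
```

```bash
python3 go.py 586.7 -266.5 149 41
python3 - <<'E'
from workcell import robot
import cv2,numpy as np
s=robot.camera("scene")["frame"][150:270,170:310,::-1]
cv2.imwrite('pics/pre2.png',cv2.resize(s,None,fx=5,fy=5,interpolation=cv2.INTER_CUBIC))
E
```

```text
t 3.075 pos [ 587.67 -266.35  150.26] yaw 41.47662812278895 tilt 0.04696267664230253 F [ 0.14 -0.73 -0.75] w 94.1475988730739 q [-0.14  0.5   0.64  1.76 -0.34  1.    1.35]
shift [ 1.26 -0.83 -0.53]
turn 0.47662812278895217
```

View pics/pre2.png

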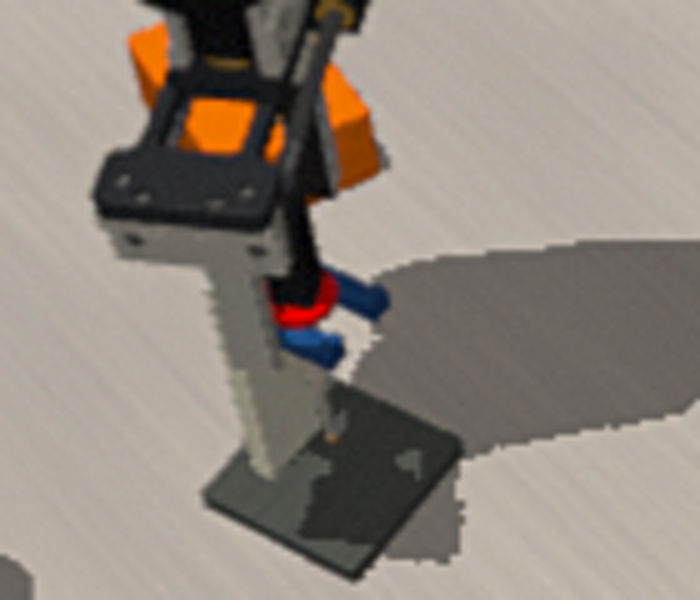

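Run:
```python
from fit import *
import itertools
print(proj(S,[[587.7,-266.3,141],[586.7,-266.3,141]]),'obs base silhouette centre 229.4, ~ 209')
# silhouette-based head fit: x,y,yaw from dark mask, both cams
obs=[]
for c,(x0,y0,x1,y1) in ((T,(390,182,425,212)),(S,(212,180,246,218))):
    f=cv2.GaussianBlur(c["frame"],(3,3),0)[y0:y1,x0:x1].astype(int)
    print(f.max(2).shape)
    m=(f.max(2)<(60)).astype(np.uint8)
    g=(f[...,1]>f[...,0]*1.4)&(f[...,1]>f[...,2]*1.4)
    m|=g.astype(np.uint8)
    n,l,st,ce=cv2.connectedComponentsWithStats(m);k=1+np.argmax(st[1:,4]);m=(l==k).astype(np.uint8);print(st[k],ce[k]+[x0,y0])
    obs.append((c,m,x0,y0))
def sil(c,p,x0,y0,shape):
    q=rig(p,[[s*10,t*10,z] for z in(141,193) for s,t in((1,1),(1,-1),(-1,-1),(-1,1))])
    q=cv2.convexHull(((proj(c,q)-[x0,y0]+.5)*8-.5).astype(np.float32)).astype(np.int32)
    b=np.zeros((shape[0]*8,shape[1]*8),np.uint8);cv2.fillConvexPoly(b,q,1);return cv2.resize(b.astype(np.float32),shape[::-1],interpolation=cv2.INTER_AREA)
for sel in([0],[1],[0,1]):
    best=[]
    for x in np.arange(582,593,1.):
        for y in np.arange(-272,-259,1.):
            for a in range(0,90,5):
                e=sum(np.abs(sil(obs[i][0],[x,y,np.radians(a)],*obs[i][2:],obs[i][1].shape)-obs[i][1]).sum() for i in sel);best.append((round(float(e),1),x,y,a))
    print(sorted(best)[:6])
```

```text
[[228.53896684 208.71529329]
 [228.91888549 208.48335864]] obs base silhouette centre 229.4, ~ 209
(30, 35)
[ 11   6  14  15 131] [407.55725191 195.22900763]
(38, 34)
[  9   9  14  22 209] [227.36363636 199.8708134 ]
[(37.6, np.float64(587.0), np.float64(-265.0), 35), (38.8, np.float64(586.0), np.float64(-264.0), 35), (38.9, np.float64(587.0), np.float64(-264.0), 35), (39.2, np.float64(587.0), np.float64(-265.0), 40), (39.3, np.float64(587.0), np.float64(-266.0), 35), (39.8, np.float64(588.0), np.float64(-266.0), 35)]
[(43.7, np.float64(585.0), np.float64(-268.0), 60), (44.2, np.float64(585.0), np.float64(-267.0), 60), (44.2, np.float64(586.0), np.float64(-266.0), 60), (44.9, np.float64(586.0), np.float64(-266.0), 70), (45.5, np.float64(584.0), np.float64(-269.0), 60), (45.5, np.float64(585.0), np.float64(-268.0), 70)]
[(99.3, np.float64(586.0), np.float64(-266.0), 55), (99.3, np.float64(586.0), np.float64(-266.0), 60), (101.4, np.float64(586.0), np.float64(-265.0), 55), (102.4, np.float64(586.0), np.float64(-265.0), 60), (102.6, np.float64(587.0), np.float64(-265.0), 55), (103.0, np.float64(586.0), np.float64(-267.0), 60)]
```

Call:
arm_command --steps '[[[1,-1,-1],0,60],[[1,-1,-1],0,30],[[1,-1,-1],0,24],[[1,-1,-1],0,10],[[1,-1,-1],0,10]]' --newtons 30

```text
time: 3.75
tcp_pos: [585.9, -266.3, 148.5]
tcp_rot: [0.645, 0.291, 0.645, -0.291]
force: [1.2, -0.5, 0.0]
width: 0.506
```

Call:
arm_command --steps '[[[0,0,0],0,10],[[0,0,0],0,10],[[0,0,0],0,10]]'

```text
time: 4.12
tcp_pos: [585.9, -266.3, 148.5]
tcp_rot: [0.645, 0.291, 0.645, -0.291]
force: [1.2, -0.2, 0.2]
width: 0.212
```

```bash
python3 go.py
python3 - <<'E'
from workcell import robot
import cv2,numpy as np
s=robot.camera("scene")["frame"][150:270,170:310,::-1]
cv2.imwrite('pics/pre3.png',cv2.resize(s,None,fx=5,fy=5,interpolation=cv2.INTER_CUBIC))
E
```

```text
t 4.125 pos [ 585.86 -266.35  148.47] yaw 41.460016430748915 tilt 0.004290337197073121 F [ 1.18 -0.2   0.16] w 19.937348642832468 q [-0.14  0.5   0.64  1.76 -0.34  1.    1.35]
```

View pics/pre3.png

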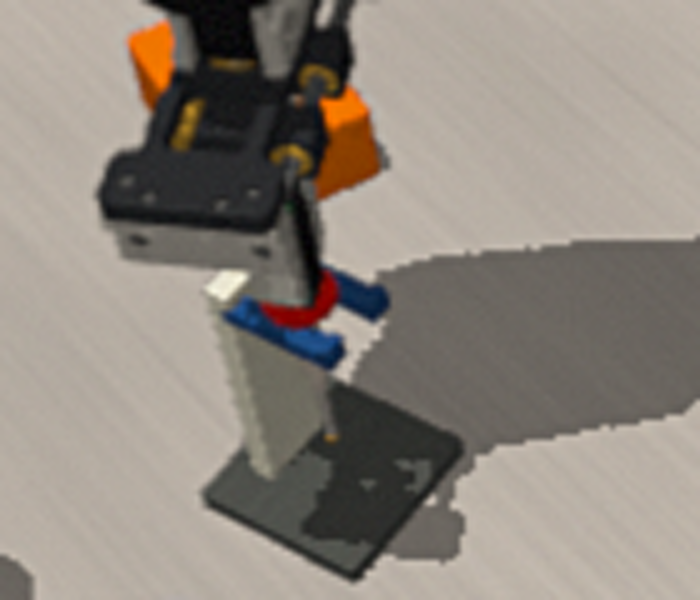

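Call:
arm_command --steps '[[[-5,0,0],0,10],[[-11,0,0],0,10],[[-11,2,-5],0,10],[[-11,8,-18],0,10],[[-11,16,-37],0,10]]' --newtons 40

```text
time: 4.8
tcp_pos: [572.8, -227.0, 159.2]
tcp_rot: [0.644, 0.291, 0.645, -0.291]
force: [0.6, -0.1, -0.6]
width: 0.209
```

Call:
arm_command --steps '[[[0,8,-18],0,10],[[0,16,-37],0,10],[[0,20,-46],0,10],[[0,20,-46],0,10]]'

```text
time: 5.3
tcp_pos: [558.0, -179.4, 159.6]
tcp_rot: [0.645, 0.29, 0.645, -0.29]
force: [-0.2, -0.4, -0.9]
width: 0.209
```

```bash
python3 go.py
python3 - <<'E'
from workcell import robot
import cv2,numpy as np
s=robot.camera("scene")["frame"][150:270,170:310,::-1]
cv2.imwrite('pics/out.png',cv2.resize(s,None,fx=5,fy=5,interpolation=cv2.INTER_CUBIC))
E
```

```text
t 5.3 pos [ 557.96 -179.38  159.59] yaw 41.53832842775008 tilt 0.018399979606660247 F [-0.18 -0.41 -0.9 ] w 19.66775658065998 q [-0.31  0.39  0.66  1.89 -0.28  0.96  1.2 ]
```

View pics/out.png

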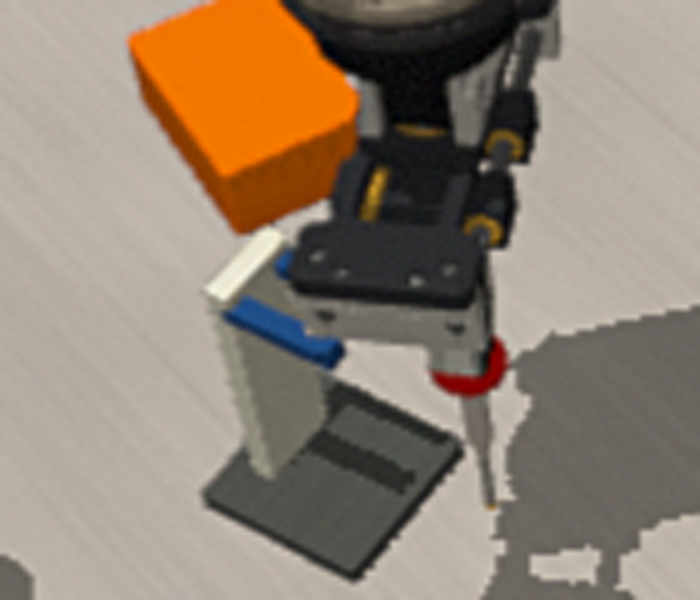

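```bash
python3 - <<'E'
from fit import *
print(ray(S,[[170+491/5.-.4,150+507/5.-.4]],49))
E
python3 go.py 605 77 189
```

```text
[[ 558.01716421 -178.74399935   49.        ]]
t 5.35 pos [ 558.01 -180.21  159.63] yaw 41.48754770054075 tilt 0.017038027701411676 F [ 0.23 -0.06 -1.08] w 19.98069388670349 q [-0.31  0.39  0.66  1.88 -0.28  0.96  1.2 ]
shift [ -29.38  205.6  -161.54]
```

Call:
arm_command --steps '[[[-29,20,-16],0,10],[[-29,60,-47],0,10],[[-29,100,-79],0,10],[[-29,140,-111],0,10],[[-29,180,-142],0,10]]'

```text
time: 5.98
tcp_pos: [599.3, 46.1, 188.6]
tcp_rot: [0.645, 0.291, 0.644, -0.291]
force: [1.6, 0.3, -1.5]
width: 0.213
```

Call:
arm_command --steps '[[[0,17,-13],0,10],[[0,25,-19],0,10],[[0,25,-19],0,10],[[0,25,-19],0,10]]'

```text
time: 6.48
tcp_pos: [604.9, 74.2, 188.6]
tcp_rot: [0.644, 0.291, 0.644, -0.291]
force: [-0.2, -0.4, -1.6]
width: 0.21
```

```bash
python3 go.py 605 77 165
python3 - <<'E'
from workcell import robot
import cv2,numpy as np
for n in("scene","top"):
    c=robot.camera(n);np.savez(n+'1.npz',**c)
    b=(270,240,430,400) if n=="scene" else (160,150,310,290)
    cv2.imwrite(f'pics/d_{n}.png',cv2.resize(c["frame"][b[1]:b[3],b[0]:b[2],::-1],None,fx=3.75,fy=3.75,interpolation=cv2.INTER_CUBIC))
E
```

```text
t 6.475 pos [604.89  74.22 188.6 ] yaw 41.33448045513637 tilt 0.023438554713193043 F [-0.24 -0.44 -1.61] w 19.7053562462635 q [-0.7   0.38  0.61  1.8  -0.25  1.03  0.72]
shift [23.6   1.93 -2.03]
```

View pics/d_scene.png

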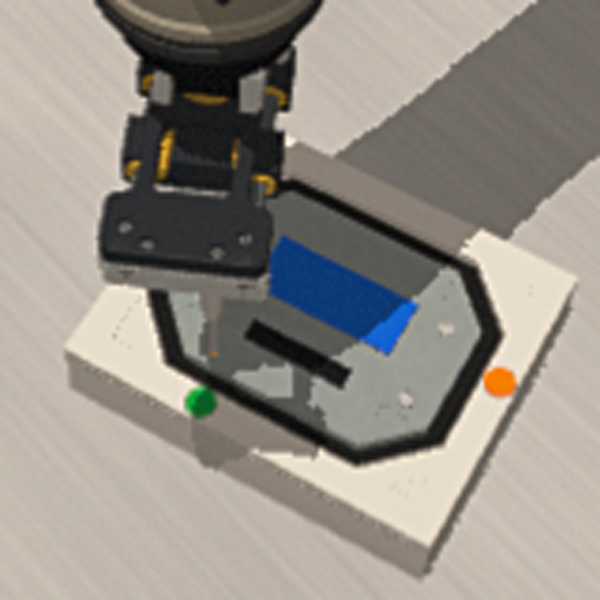

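View pics/d_top.png

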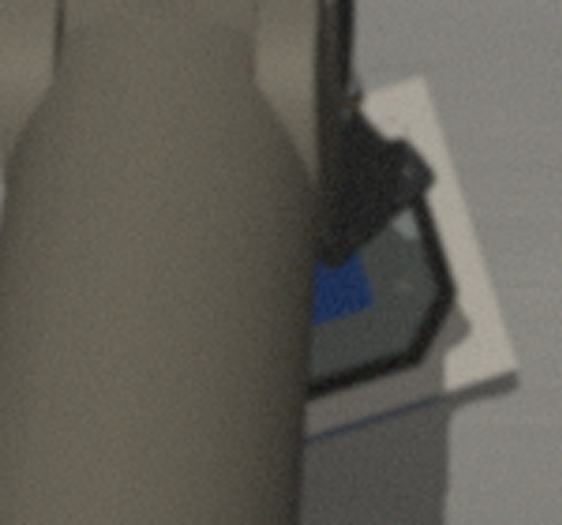

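```bash
cat > ov.py <<'E'
from fit import *
ps,_=fit([(S,C,sp)],[533,85,.3]);pt,_=fit([(T,C,tp)],[533,85,.3])
if __name__=="__main__":
    np.set_printoptions(precision=2,suppress=True);print(ps,pt)
    oct_=[[-10,85],[35,85],[65,55],[65,-30]]
    full=np.array([[35,85],[65,55],[65,-55],[35,-85],[-35,-85],[-65,-55],[-65,55],[-35,85]],float)
    def off(d): # offset octagon
        a=d; k=a*np.tan(np.pi/8)
        return np.array([[35+k,85+a],[65+a,55+k],[65+a,-55-k],[35+k,-85-a],[-35-k,-85-a],[-65-a,-55-k],[-65-a,55+k],[-35-k,85+a]])
    out=[]
    for c,p,b in((S,ps,(280,260,430,395)),(T,pt,(170,165,305,285))):
        k=6;im=cv2.resize(c["frame"][b[1]:b[3],b[0]:b[2],::-1],None,fx=k,fy=k,interpolation=cv2.INTER_CUBIC)
        for d,z,col in((6,50,(0,255,255)),(-6,50,(0,255,255)),(6,42,(255,255,0)),(-6,42,(255,0,255))):
            o=off(d);q=proj(c,rig(p,np.c_[o,np.full(8,z)]))
            q=((q-[b[0],b[1]]+.5)*k-.5).astype(int);cv2.polylines(im,[q.reshape(-1,1,2)],True,col,1)
        cv2.imwrite('pics/ov%d.png'%len(out),cv2.resize(im,(800,int(800*im.shape[0]/im.shape[1]))) if im.shape[1]>800 else im);out.append(1)
    S1=dict(np.load('scene1.npz'));
    print('tip',ray(S1,[[326.1,334.0]],78), 'rel', (ray(S1,[[326.1,334.0]],78)[0]-[604.89,74.22,0]))
    for n,p in(('S',ps),('T',pt)):
        print(n,rig(p,[[-10,85,42],[35,85,42],[65,55,42],[65,-30,42]]))
E
python3 ov.py
```

```text
[533.32  85.5    0.32] [535.33  85.43   0.31]
tip [[604.93  74.39  78.  ]] rel [ 0.04  0.17 78.  ]
S [[497.25 163.12  42.  ]
 [539.99 177.18  42.  ]
 [577.87 158.06  42.  ]
 [604.44  77.32  42.  ]]
T [[499.71 163.25  42.  ]
 [542.53 177.07  42.  ]
 [580.29 157.73  42.  ]
 [606.4   76.84  42.  ]]
```

View pics/ov0.png

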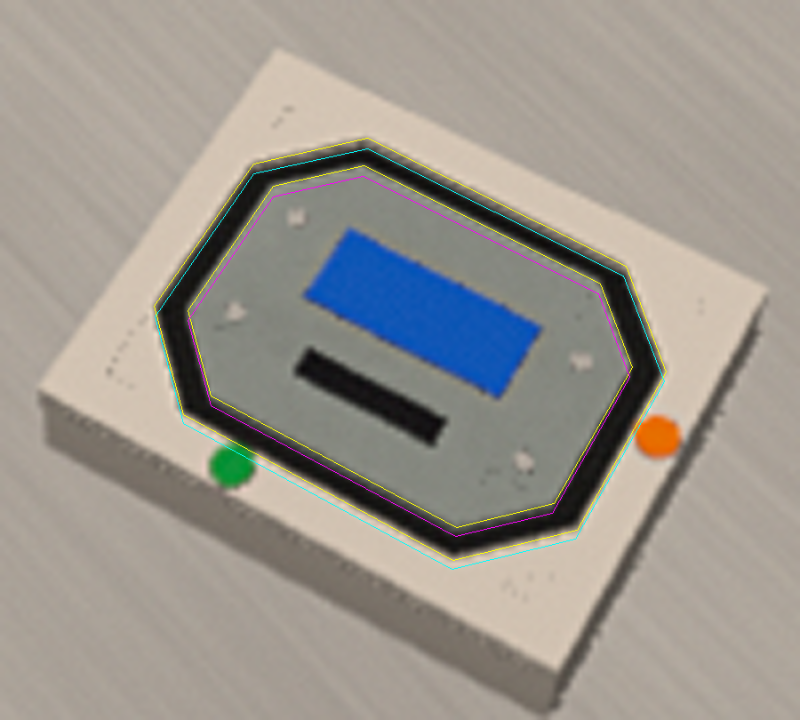

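View pics/ov1.png

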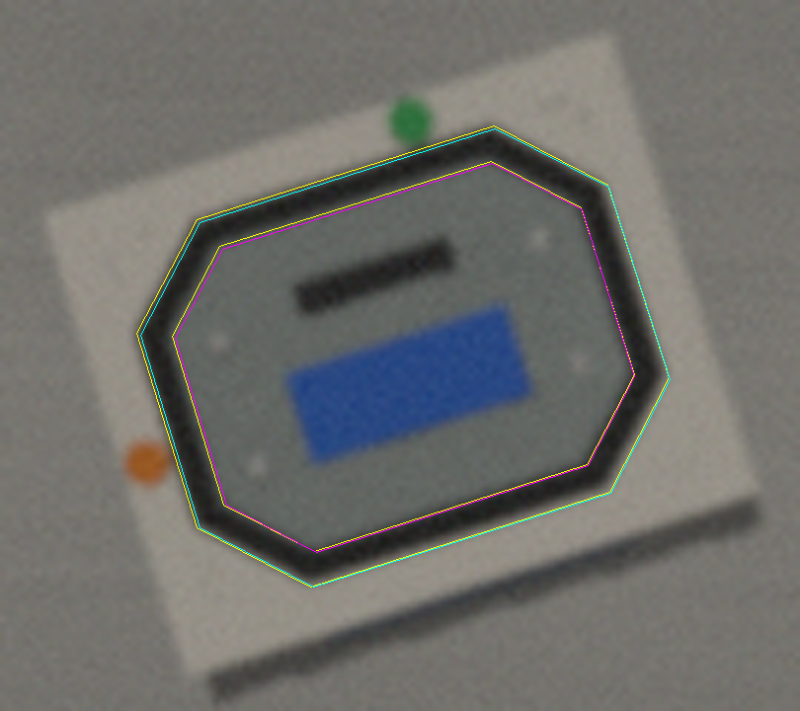

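Call:
arm_command --steps '[[[5,2,-2.3],0,10],[[10,2,-2.3],0,10],[[15,2,-2.3],0,10],[[18,2,-2.3],0,10],[[18,2,-2.3],0,10]]'

```text
time: 7.2
tcp_pos: [604.8, 79.1, 170.2]
tcp_rot: [0.644, 0.291, 0.645, -0.291]
force: [-0.2, -0.8, -1.0]
width: 0.21
```

```bash
python3 go.py 604.8 77.2 158
python3 - <<'E'
from workcell import robot
import cv2,numpy as np
c=robot.camera("scene");b=(290,290,400,370);np.savez('scene2.npz',**c)
cv2.imwrite('pics/e.png',cv2.resize(c["frame"][b[1]:b[3],b[0]:b[2],::-1],None,fx=7,fy=7,interpolation=cv2.INTER_CUBIC))
E
```

```text
t 7.2 pos [604.76  79.06 170.19] yaw 41.45835966416467 tilt 0.031601623364242895 F [-0.18 -0.79 -0.97] w 19.734593542315842 q [-0.69  0.4   0.6   1.82 -0.26  1.    0.73]
shift [12.19 -1.19  1.42]
```

View pics/e.png

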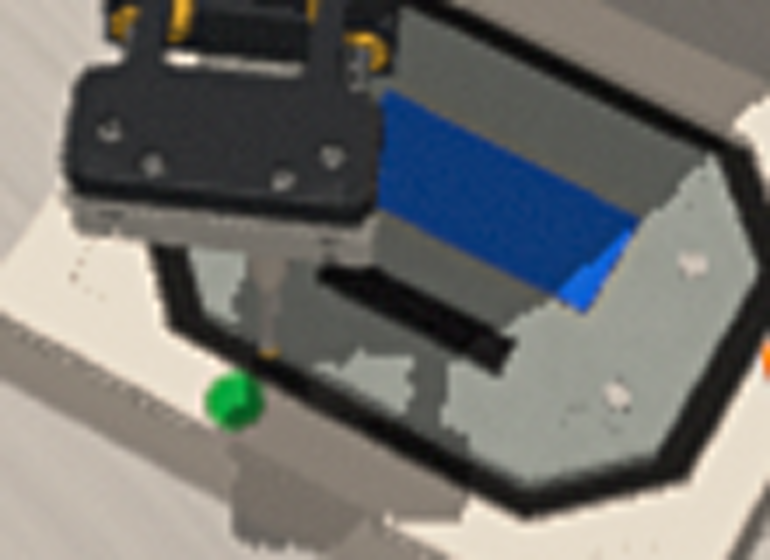

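Run:
```python
from ov import *
c=dict(np.load('scene2.npz'))
f=c["frame"][330:345,320:336].astype(int)
print((f[...,0]-f[...,2]))
q=ray(c,[[327.8,339.7]],59.7)[0];print(q)
co,s=np.cos(ps[2]),np.sin(ps[2]);d=q[:2]-ps[:2];print('module xy',co*d[0]+s*d[1],-s*d[0]+co*d[1])
```

```text
[[  7   6   6   6   5   4   7  17  19  18   8   3   2   3   2   4]
 [  8   6   7   7   4   3   5  13  17  14   5   1   4   3   3   4]
 [  5   8   9   4   3   3   2  10  10   8   4   3   4   3   5   4]
 [  8   9   7   4   3   3   5  10  10  10   6   3   4   2   3   4]
 [  6   7   4   6   4   3   3   9  10  10   4   5   4   3   3   4]
 [  5   5   7   6   3   3   3   9  10   5   2   1   4   4   4   2]
 [  3   1   5   4   4   4   3   9  12   6   5   5   3   2   5   3]
 [  2   5   3   4   4   4   6   9   9   5   3   4   3   5   5   3]
 [  4   3   2   2   1   3   0   8  10   9   3   3   1   4   5   4]
 [  6   5   4   3   1   2   2  14  19  31   7   1   4   4   4   4]
 [ 21   9   4   4   3   2   9  53  66  54  10   3   4   5   3   4]
 [ 35  27  17   7   5   3   1  14  24   9   3   1   2   3   4   5]
 [ 29  37  29  14   3   5   6  -3  -1   0  -2   1   4   3   5   7]
 [ 34  26  10  -9 -14  -9   3   3  -1  -1   0   1   1   6   3   3]
 [ 15  -7 -29 -38 -48 -24  -5   3   8   4   0   3   0   0   4   2]]
[604.51497483  78.97691506  59.7       ]
module xy 65.59235340875153 -28.45343219416205
```

Call:
arm_command --steps '[[[2.5,-1,1.4],0,10],[[5,-1,1.4],0,10],[[7.5,-1,1.4],0,10],[[10,-1,1.4],0,10],[[12,-1,1.4],0,10]]'

```text
time: 7.88
tcp_pos: [605.0, 77.5, 158.3]
tcp_rot: [0.645, 0.291, 0.645, -0.291]
force: [0.4, 0.7, -0.6]
width: 0.209
```

Call:
arm_command --steps '[[[0,0,0],0,10],[[0,0,0],0,10]]'

```text
time: 8.12
tcp_pos: [605.1, 77.4, 158.5]
tcp_rot: [0.645, 0.291, 0.645, -0.291]
force: [-0.1, -0.1, -0.4]
width: 0.211
```

```bash
python3 go.py 578.4 158 158
python3 - <<'E'
from workcell import robot
import cv2,numpy as np
c=robot.camera("scene");b=(290,290,400,370);np.savez('scene2.npz',**c)
cv2.imwrite('pics/e2.png',cv2.resize(c["frame"][b[1]:b[3],b[0]:b[2],::-1],None,fx=7,fy=7,interpolation=cv2.INTER_CUBIC))
E
```

```text
t 8.125 pos [605.11  77.41 158.54] yaw 41.46102772649665 tilt 0.0018738557781123725 F [-0.09 -0.13 -0.4 ] w 19.858675913870993 q [-0.69  0.42  0.59  1.83 -0.27  0.98  0.74]
shift [  0.54  33.34 -78.08]
```

View pics/e2.png

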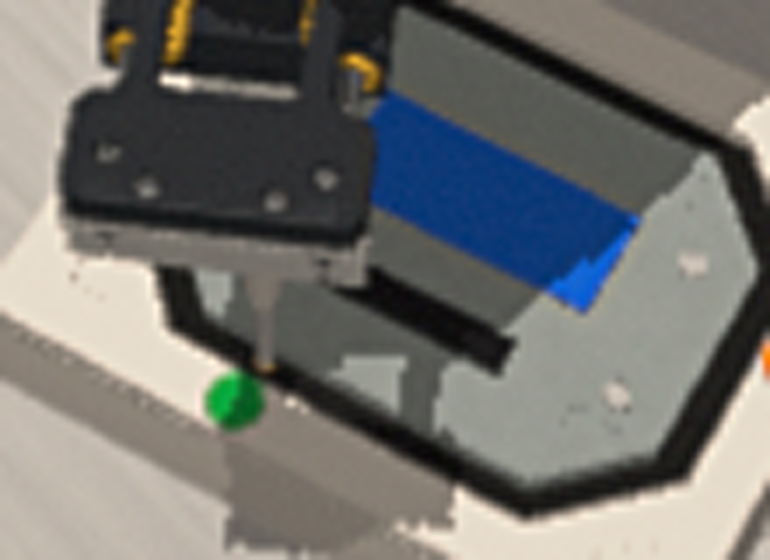

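Call:
arm_command --steps '[[[0.2,0.5,-1.2],0,10],[[0.4,1.3,-3.2],0,10],[[0.5,2.3,-5.4],0,10],[[0.5,3.3,-7.7],0,10],[[0.5,4.3,-10],0,10]]'

```text
time: 8.8
tcp_pos: [601.6, 88.0, 158.0]
tcp_rot: [0.645, 0.291, 0.645, -0.291]
force: [0.3, 1.1, -1.2]
width: 0.213
```

Call:
arm_command --steps '[[[0,1,-2.3],0,10],[[0,2,-4.6],0,10],[[0,3,-6.9],0,10],[[0,3.9,-9.2],0,10],[[0,4.9,-11.5],0,10]]'

```text
time: 9.43
tcp_pos: [597.7, 99.8, 158.0]
tcp_rot: [0.645, 0.291, 0.645, -0.291]
force: [0.9, 0.3, -0.9]
width: 0.212
```

```bash
cat > tr.py <<'E'
from h import *
from workcell import robot
s=robot.read_state();p=s["tcp_pos"]
M=np.array([534.3,85.5]);M=np.array([533.7,85.4]);a=.318
d=p[:2]-M;c,q=np.cos(a),np.sin(a)
print("t %.2f mod x %.1f y %.1f tipz %.1f"%(s["time"],c*d[0]+q*d[1],-q*d[0]+c*d[1],p[2]-113.5),"F",s["force"].round(1))
A=rot(s["tcp_rot"])
for n,m in(("c",(65,55)),("b",(35,85)),("a",(-10,85))):
    t=np.array([M[0]+c*m[0]-q*m[1],M[1]+q*m[0]+c*m[1],158]);v=A.T@(t-p);L=np.linalg.norm(v);print(n,v.round(1),"L %.1f"%L,"per12.5",(v/L*12.5).round(2))
E
python3 tr.py
```

```text
t 9.43 mod x 65.3 y -6.3 tipz 44.5 F [ 0.9  0.3 -0.9]
c [ -0.   24.  -56.5] L 61.3 per12.5 [-1.000e-02  4.880e+00 -1.151e+01]
b [ -0.    8.2 -95.9] L 96.2 per12.5 [ -0.     1.07 -12.45]
a [  -0.   -33.1 -113.6] L 118.4 per12.5 [ -0.   -3.5 -12. ]
```

Tracking well; continuing.

Call:
arm_command --steps '[[[0,1,-2.3],0,10],[[0,2,-4.6],0,10],[[0,3,-6.9],0,10],[[0,3.9,-9.2],0,10],[[0,4.9,-11.5],0,10]]'

```text
time: 10.05
tcp_pos: [593.7, 111.6, 158.0]
tcp_rot: [0.645, 0.291, 0.645, -0.291]
force: [0.5, 0.0, -1.0]
width: 0.209
```

Call:
arm_command --steps '[[[0,1,-2.3],0,10],[[0,2,-4.6],0,10],[[0,3,-6.9],0,10],[[0,3.9,-9.2],0,10],[[0,4.9,-11.5],0,10]]'

```text
time: 10.68
tcp_pos: [589.8, 123.5, 158.0]
tcp_rot: [0.645, 0.291, 0.645, -0.291]
force: [0.4, 0.1, -0.2]
width: 0.21
```

```bash
python3 tr.py
python3 - <<'E'
from workcell import robot
import cv2,numpy as np
c=robot.camera("scene");b=(290,290,400,390);np.savez('scene3.npz',**c)
cv2.imwrite('pics/e3.png',cv2.resize(c["frame"][b[1]:b[3],b[0]:b[2],::-1],None,fx=6,fy=6,interpolation=cv2.INTER_CUBIC))
E
```

```text
t 10.68 mod x 65.2 y 18.6 tipz 44.5 F [ 0.4  0.1 -0.2]
c [ -0.   14.2 -33.5] L 36.4 per12.5 [-1.000e-02  4.870e+00 -1.151e+01]
b [ -0.   -1.6 -72.9] L 72.9 per12.5 [ -0.    -0.27 -12.5 ]
a [ -0.  -42.9 -90.6] L 100.3 per12.5 [ -0.    -5.35 -11.3 ]
```

View pics/e3.png

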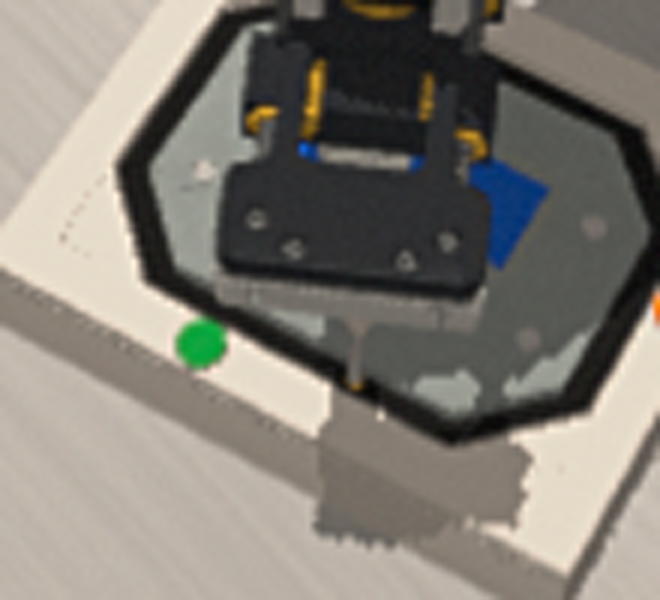

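Call:
arm_command --steps '[[[0,1,-2.3],0,10],[[0,2,-4.6],0,10],[[0,3,-6.9],0,10],[[0,3.9,-9.2],0,10],[[0,4.9,-11.5],0,10]]'

```text
time: 11.35
tcp_pos: [585.8, 135.4, 158.0]
tcp_rot: [0.645, 0.291, 0.645, -0.291]
force: [-1.0, -0.1, -0.6]
width: 0.213
```

Call:
arm_command --steps '[[[0,1,-2.3],0,10],[[0,2,-4.6],0,10],[[0,3,-6.9],0,10],[[0,3.9,-9.2],0,10],[[0,4.9,-11.5],0,10]]'

```text
time: 11.98
tcp_pos: [581.9, 147.2, 158.0]
tcp_rot: [0.645, 0.291, 0.645, -0.291]
force: [0.5, 0.2, -0.8]
width: 0.212
```

```bash
python3 tr.py
```

```text
t 11.97 mod x 65.1 y 43.6 tipz 44.5 F [ 0.5  0.2 -0.8]
c [ -0.    4.4 -10.5] L 11.4 per12.5 [ -0.02   4.79 -11.54]
b [ -0.  -11.4 -49.9] L 51.2 per12.5 [ -0.    -2.78 -12.19]
a [ -0.  -52.7 -67.7] L 85.8 per12.5 [-0.   -7.68 -9.86]
```

Call:
arm_command --steps '[[[0,1,-2.3],0,10],[[0,2,-4.6],0,10],[[0,3,-6.9],0,10],[[0,3.6,-9],0,10],[[0,3.3,-11.3],0,10]]'

```text
time: 12.6
tcp_pos: [576.9, 157.8, 158.0]
tcp_rot: [0.645, 0.291, 0.645, -0.291]
force: [-0.1, 0.2, -1.3]
width: 0.212
```

```bash
python3 tr.py
```

```text
t 12.60 mod x 63.7 y 55.3 tipz 44.5 F [-0.1  0.2 -1.3]
c [-0.   1.1  0.8] L 1.4 per12.5 [-0.27 10.1   7.36]
b [ -0.  -14.6 -38.6] L 41.3 per12.5 [-1.000e-02 -4.430e+00 -1.169e+01]
a [ -0.  -56.  -56.4] L 79.4 per12.5 [-0.   -8.81 -8.87]
```

Call:
arm_command --steps '[[[0,-0.9,-2.3],0,10],[[0,-1.8,-4.7],0,10],[[0,-2.7,-7],0,10],[[0,-3.6,-9.4],0,10],[[0,-4.5,-11.7],0,10]]'

```text
time: 13.22
tcp_pos: [565.7, 163.6, 158.0]
tcp_rot: [0.645, 0.291, 0.645, -0.291]
force: [-0.1, 0.3, -1.3]
width: 0.215
```

Call:
arm_command --steps '[[[0,-0.9,-2.3],0,10],[[0,-1.8,-4.7],0,10],[[0,-2.7,-7],0,10],[[0,-3.6,-9.4],0,10],[[0,-4.5,-11.7],0,10]]'

```text
time: 13.85
tcp_pos: [554.6, 169.4, 157.9]
tcp_rot: [0.645, 0.291, 0.645, -0.291]
force: [-0.4, 0.1, -1.4]
width: 0.208
```

```bash
python3 tr.py
python3 - <<'E'
from workcell import robot
import cv2,numpy as np
c=robot.camera("scene");b=(320,290,430,390);np.savez('scene4.npz',**c)
cv2.imwrite('pics/e4.png',cv2.resize(c["frame"][b[1]:b[3],b[0]:b[2],::-1],None,fx=6,fy=6,interpolation=cv2.INTER_CUBIC))
E
```

```text
t 13.85 mod x 46.1 y 73.3 tipz 44.4 F [-0.4  0.1 -1.4]
c [-0.1 10.2 24.2] L 26.3 per12.5 [-0.03  4.85 11.52]
b [ -0.1  -5.5 -15.2] L 16.1 per12.5 [ -0.04  -4.29 -11.74]
a [ -0.  -46.9 -32.9] L 57.3 per12.5 [-1.000e-02 -1.023e+01 -7.180e+00]
```

View pics/e4.png

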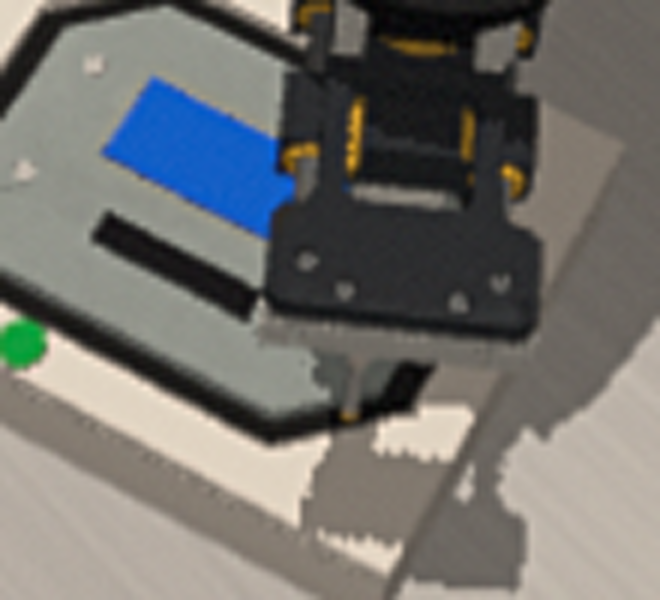

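Call:
arm_command --steps '[[[0,-0.9,-2.3],0,10],[[0,-1.7,-4.7],0,10],[[0,-2.6,-7],0,10],[[0,-3.5,-9.4],0,10],[[0,-4.4,-11.7],0,10]]'

```text
time: 14.52
tcp_pos: [543.5, 175.2, 158.0]
tcp_rot: [0.645, 0.291, 0.645, -0.291]
force: [0.6, 0.6, -0.4]
width: 0.212
```

```bash
python3 tr.py
```

```text
t 14.53 mod x 37.4 y 82.3 tipz 44.5 F [ 0.6  0.6 -0.4]
c [-0.  14.6 35.9] L 38.8 per12.5 [-1.000e-02  4.700e+00  1.158e+01]
b [-0.  -1.1 -3.5] L 3.6 per12.5 [ -0.13  -3.91 -11.87]
a [ -0.  -42.5 -21.2] L 47.5 per12.5 [-1.000e-02 -1.118e+01 -5.580e+00]
```

Call:
arm_command --steps '[[[0,-1,-2.3],0,10],[[0,-2.9,-3.8],0,10],[[0,-5.2,-4.9],0,10],[[0,-7.5,-5.9],0,10],[[0,-9.8,-6.9],0,10]]'

```text
time: 15.15
tcp_pos: [531.6, 173.7, 158.0]
tcp_rot: [0.645, 0.291, 0.645, -0.291]
force: [1.2, -0.2, 0.5]
width: 0.21
```

```bash
python3 tr.py
```

```text
t 15.15 mod x 25.6 y 84.5 tipz 44.5 F [ 1.2 -0.2  0.5]
c [-0.  24.5 42.7] L 49.2 per12.5 [-1.000e-02  6.230e+00  1.084e+01]
b [-0.   8.8  3.3] L 9.4 per12.5 [-0.04 11.71  4.36]
a [ -0.  -32.5 -14.5] L 35.6 per12.5 [-1.000e-02 -1.142e+01 -5.080e+00]
```

Call:
arm_command --steps '[[[0,-2.3,-1],0,10],[[0,-4.6,-2],0,10],[[0,-6.9,-3],0,10],[[0,-9.2,-4],0,10],[[0,-11.4,-5],0,10]]'

```text
time: 15.78
tcp_pos: [519.7, 170.0, 158.0]
tcp_rot: [0.645, 0.291, 0.645, -0.291]
force: [0.2, 0.3, -1.9]
width: 0.209
```

Call:
arm_command --steps '[[[0,-2.3,-1],0,10],[[0,-4.6,-2],0,10],[[0,-6.9,-3],0,10],[[0,-9.2,-4],0,10],[[0,-11.4,-5],0,10]]'

```text
time: 16.4
tcp_pos: [507.9, 166.2, 158.0]
tcp_rot: [0.645, 0.291, 0.645, -0.291]
force: [0.3, 0.6, -1.1]
width: 0.21
```

```bash
python3 tr.py
python3 - <<'E'
from workcell import robot
import cv2,numpy as np
c=robot.camera("scene");b=(340,280,450,380);np.savez('scene5.npz',**c)
cv2.imwrite('pics/e5.png',cv2.resize(c["frame"][b[1]:b[3],b[0]:b[2],::-1],None,fx=6,fy=6,interpolation=cv2.INTER_CUBIC))
E
```

```text
t 16.40 mod x 0.8 y 84.8 tipz 44.5 F [ 0.3  0.6 -1.1]
c [-0.  47.3 52.7] L 70.8 per12.5 [-0.    8.34  9.31]
b [-0.  31.5 13.3] L 34.2 per12.5 [-1.000e-02  1.151e+01  4.870e+00]
a [-0.  -9.8 -4.4] L 10.8 per12.5 [ -0.02 -11.39  -5.14]
```

View pics/e5.png

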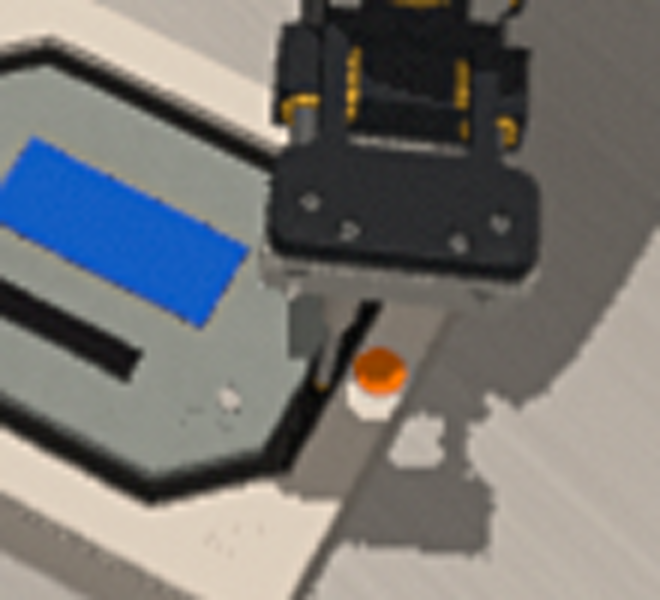

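Call:
arm_command --steps '[[[0,-2.3,-1],0,10],[[0,-4.6,-2],0,10],[[0,-6.9,-3],0,10],[[0,-9.2,-4],0,10],[[0,-9.8,-4.4],0,10]]'

```text
time: 17.08
tcp_pos: [497.6, 163.0, 158.0]
tcp_rot: [0.645, 0.291, 0.645, -0.291]
force: [-0.0, 0.2, -0.8]
width: 0.211
```

Call:
arm_command --steps '[[[0,0,0],0,10],[[0,0,0],0,10],[[-1,0,0],0,10],[[-3.5,0,0],0,10],[[-7,0,0],0,10]]'

```text
time: 17.7
tcp_pos: [497.8, 163.0, 165.2]
tcp_rot: [0.645, 0.291, 0.645, -0.291]
force: [-0.5, 0.1, -1.6]
width: 0.211
```

```bash
python3 tr.py
python3 - <<'E'
from workcell import robot
import cv2,numpy as np
c=robot.camera("scene");b=(340,280,450,380)
cv2.imwrite('pics/e6.png',cv2.resize(c["frame"][b[1]:b[3],b[0]:b[2],::-1],None,fx=6,fy=6,interpolation=cv2.INTER_CUBIC))
E
```

```text
t 17.70 mod x -9.8 y 84.9 tipz 51.7 F [-0.5  0.1 -1.6]
c [ 7.2 56.9 57. ] L 80.9 per12.5 [1.11 8.8  8.81]
b [ 7.2 41.2 17.6] L 45.4 per12.5 [ 1.97 11.35  4.86]
a [ 7.2 -0.1 -0.1] L 7.2 per12.5 [12.5  -0.23 -0.2 ]
```

View pics/e6.png

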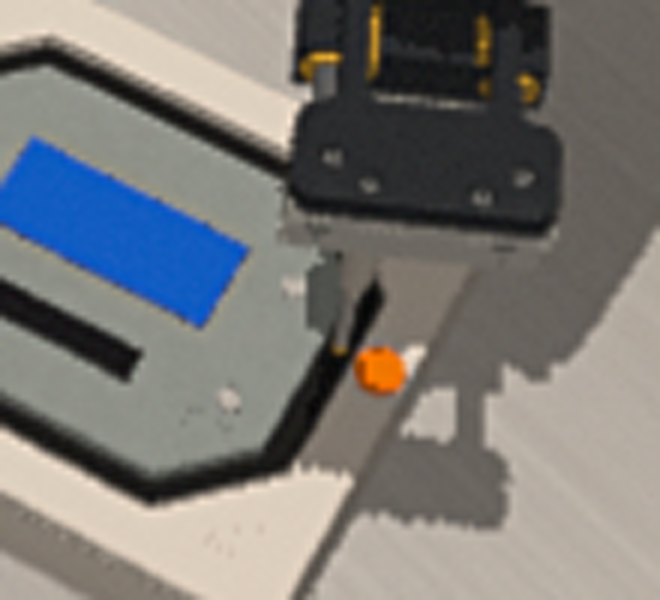

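Call:
arm_command --steps '[[[-10,0,0],0,10],[[-30,0,0],0,10],[[-35,0,0],0,10]]'

```text
time: 18.12
tcp_pos: [498.4, 163.3, 201.3]
tcp_rot: [0.645, 0.291, 0.644, -0.29]
force: [0.6, -0.2, -0.8]
width: 0.211
```

```bash
python3 go.py 558 -180 200 41.46
```

```text
t 18.125 pos [498.39 163.29 201.33] yaw 41.45791748795642 tilt 0.11071468339447497 F [ 0.59 -0.21 -0.8 ] w 19.865770348205558 q [-0.97  0.2   0.61  1.97 -0.14  1.    0.43]
shift [   1.02 -182.61  296.74]
turn -0.002082512043578788
```

Call:
arm_command --steps '[[[0,-15,24],0,10],[[0,-40,65],0,10],[[0,-67,109],0,10],[[0,-94,153],0,10],[[0,-121,197],0,10]]'

```text
time: 18.75
tcp_pos: [537.6, -66.1, 199.9]
tcp_rot: [0.645, 0.291, 0.645, -0.29]
force: [0.6, 1.6, -0.5]
width: 0.21
```

Call:
arm_command --steps '[[[0,-26,42],0,10],[[0,-50,81],0,10],[[0,-60,97],0,10],[[0,-62,100],0,10],[[0,-62,100],0,10]]'

```text
time: 19.38
tcp_pos: [557.2, -179.9, 199.8]
tcp_rot: [0.644, 0.291, 0.645, -0.29]
force: [0.9, -0.6, -0.7]
width: 0.209
```

```bash
python3 go.py 558 -180 161 41.46
```

```text
t 19.375 pos [ 557.21 -179.93  199.75] yaw 41.48425637819988 tilt 0.028718715583686247 F [ 0.87 -0.64 -0.72] w 19.60003713742109 q [-0.38  0.35  0.74  1.85 -0.27  1.05  1.19]
shift [38.75  0.55  0.59]
turn 0.02425637819987969
```

Call:
arm_command --steps '[[[15,0.6,0.5],0,10],[[30,0.6,0.5],0,10],[[38,0.6,0.5],0,10],[[38.5,0.6,0.5],0,10],[[38.5,0.6,0.5],0,10]]'

```text
time: 20.0
tcp_pos: [558.2, -180.8, 161.7]
tcp_rot: [0.645, 0.291, 0.645, -0.291]
force: [-0.2, -0.5, -1.0]
width: 0.21
```

```bash
python3 go.py 585.9 -266.3 160 41.46
python3 - <<'E'
from workcell import robot
import cv2,numpy as np
s=robot.camera("scene")["frame"][150:270,170:310,::-1]
cv2.imwrite('pics/ret.png',cv2.resize(s,None,fx=5,fy=5,interpolation=cv2.INTER_CUBIC))
E
```

```text
t 20.0 pos [ 558.18 -180.81  161.66] yaw 41.45150387698644 tilt 0.014021613757883215 F [-0.2  -0.46 -0.99] w 19.705484978656095 q [-0.36  0.4   0.72  1.88 -0.31  0.97  1.22]
shift [  1.68 -35.82  82.42]
turn -0.008496123013557622
```

View pics/ret.png

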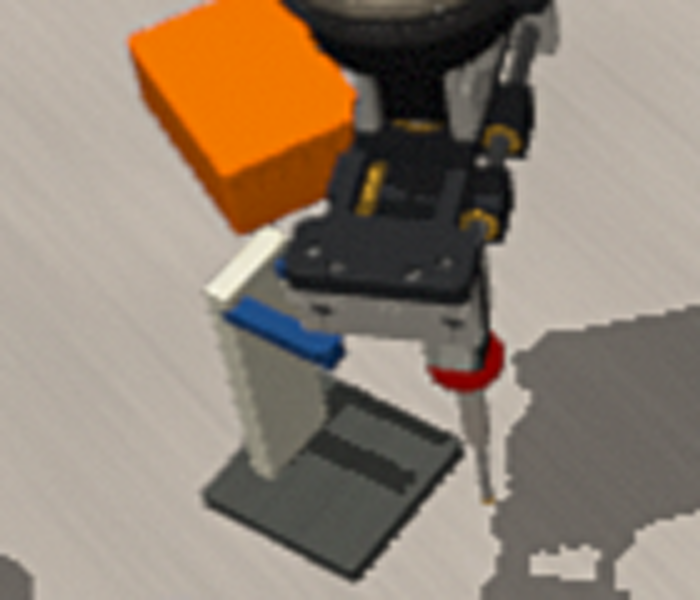

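Call:
arm_command --steps '[[[1,-4,9],0,10],[[1,-11,25],0,10],[[1,-18,41],0,10],[[1,-25,57],0,10],[[1,-30,69],0,10]]'

```text
time: 20.68
tcp_pos: [581.4, -253.9, 160.4]
tcp_rot: [0.644, 0.291, 0.644, -0.291]
force: [-0.2, -0.4, -1.8]
width: 0.211
```

```bash
python3 go.py 585.9 -266.3 160 41.46
```

```text
t 20.675 pos [ 581.42 -253.95  160.38] yaw 41.400149935600844 tilt 0.024062443650186532 F [-0.19 -0.41 -1.83] w 19.86474167152577 q [-0.21  0.48  0.7   1.78 -0.36  1.02  1.35]
shift [ 0.38 -4.81 12.23]
turn -0.05985006439915708
```

Call:
arm_command --steps '[[[0,-2,6],0,10],[[0,-4,10],0,10],[[0,-4.8,11.5],0,10],[[0,-4.8,11.5],0,10],[[0,-4.8,11.5],0,10]]'

```text
time: 21.3
tcp_pos: [585.3, -263.6, 160.5]
tcp_rot: [0.645, 0.291, 0.645, -0.29]
force: [-1.1, 0.4, -1.1]
width: 0.213
```

```bash
python3 go.py 585.9 -266.3 148.8 41.46;python3 - <<'E'
from workcell import robot
import cv2,numpy as np
s=robot.camera("scene")["frame"][150:270,170:310,::-1]
cv2.imwrite('pics/in.png',cv2.resize(s,None,fx=5,fy=5,interpolation=cv2.INTER_CUBIC))
E
```

```text
t 21.3 pos [ 585.33 -263.63  160.51] yaw 41.48347345116737 tilt 0.008973467564084781 F [-1.07  0.4  -1.13] w 19.983951987182344 q [-0.19  0.49  0.7   1.76 -0.37  1.02  1.37]
shift [11.71 -1.34  2.37]
turn 0.02347345116736932
```

View pics/in.png

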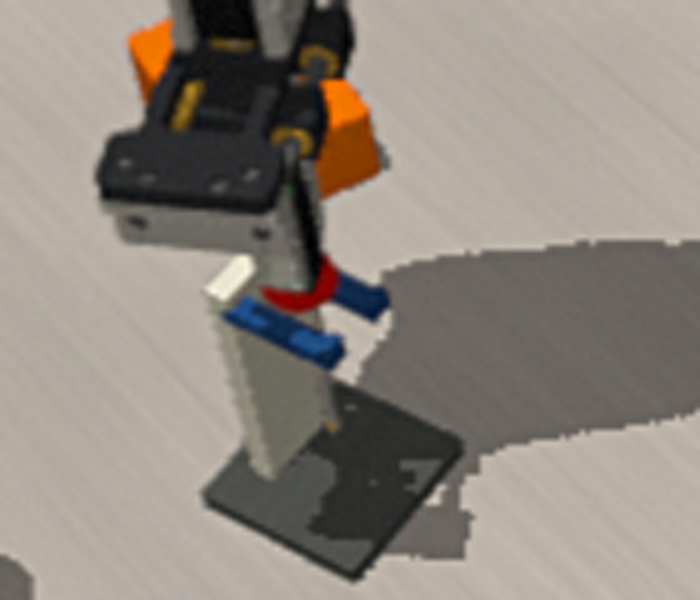

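Call:
arm_command --steps '[[[0,-1.3,2.2],0,10],[[3,-1.3,2.2],0,10],[[6,-1.3,2.2],0,10],[[9,-1.3,2.2],0,10],[[11,-1.3,2.2],0,10]]'

```text
time: 21.98
tcp_pos: [585.7, -266.5, 149.2]
tcp_rot: [0.645, 0.291, 0.645, -0.291]
force: [0.2, 0.9, -1.6]
width: 0.211
```

Call:
arm_command --steps '[[[0.4,0,0],0,10],[[0.7,0,0],0,10],[[0.7,0,0],0,10]]'

```text
time: 22.35
tcp_pos: [585.8, -266.6, 148.9]
tcp_rot: [0.645, 0.291, 0.645, -0.291]
force: [-0.4, -0.7, -0.4]
width: 0.209
```

```bash
python3 go.py 585.9 -266.3 148.5 41.46
```

```text
t 22.35 pos [ 585.83 -266.58  148.87] yaw 41.45733322651384 tilt 0.007409647577589458 F [-0.37 -0.71 -0.44] w 19.68490602501599 q [-0.17  0.51  0.69  1.76 -0.38  1.    1.38]
shift [ 0.37  0.24 -0.16]
turn -0.002666773486161844
```

Settle the last fraction of a millimetre, then open gradually.

Call:
arm_command --steps '[[[0.5,0,0],0,10],[[0.5,0,0],0,10],[[0.5,0,0],0,22],[[0.5,0,0],0,26],[[0.5,0,0],0,40]]'

```text
time: 22.98
tcp_pos: [585.8, -266.5, 148.2]
tcp_rot: [0.645, 0.291, 0.645, -0.291]
force: [0.6, -0.2, 0.2]
width: 0.351
```

Call:
arm_command --steps '[[[0,0,0],0,60],[[0,0,0],0,80],[[0,0,0],0,80],[[0,0,0],0,80]]'

```text
time: 23.48
tcp_pos: [585.8, -266.6, 148.3]
tcp_rot: [0.645, 0.291, 0.645, -0.291]
force: [0.8, 0.8, 0.1]
width: 0.769
```

```bash
python3 go.py;python3 - <<'E'
from workcell import robot
import cv2,numpy as np
s=robot.camera("scene")["frame"][150:270,170:310,::-1]
cv2.imwrite('pics/rel.png',cv2.resize(s,None,fx=5,fy=5,interpolation=cv2.INTER_CUBIC))
E
```

```text
t 23.475 pos [ 585.78 -266.57  148.27] yaw 41.45986066272068 tilt 0.0037204237557317355 F [0.82 0.81 0.07] w 72.32937653614276 q [-0.17  0.51  0.69  1.76 -0.38  1.    1.38]
```

View pics/rel.png

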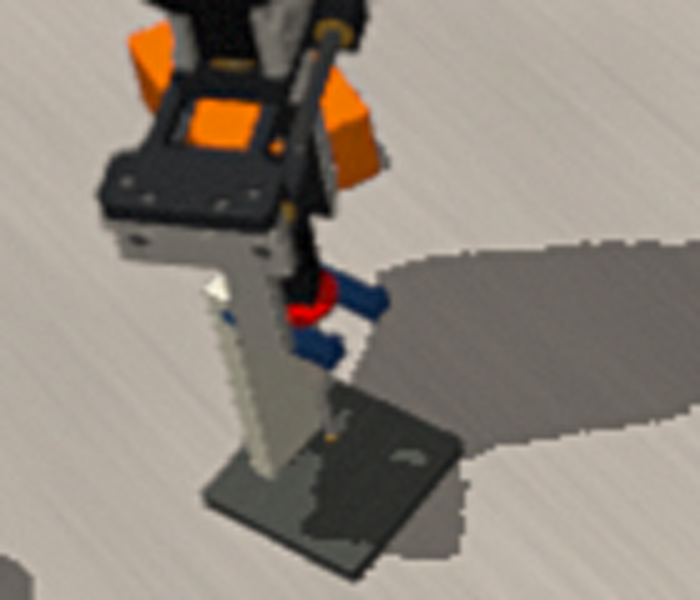

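Upright and hanging, so I raise the gripper clear.

Call:
arm_command --steps '[[[-8,0,0],0,80],[[-30,0,0],0,80],[[-60,0,0],0,80],[[-100,0,0],0,80],[[-140,0,0],0,80]]'

```text
time: 24.15
tcp_pos: [585.6, -266.6, 290.1]
tcp_rot: [0.645, 0.291, 0.645, -0.291]
force: [0.0, -0.2, -0.0]
width: 0.848
```

Call:
arm_command --steps '[[[0,40,-40],0,80],[[0,80,-80],0,80],[[0,120,-120],0,80],[[0,120,-120],0,80],[[0,120,-120],0,80]]'

```text
time: 24.78
tcp_pos: [596.2, -97.6, 288.8]
tcp_rot: [0.645, 0.291, 0.644, -0.291]
force: [0.6, -0.3, 0.1]
width: 0.851
```

```bash
python3 go.py;python3 - <<'E'
from workcell import robot
import cv2,numpy as np
c=robot.camera("scene");cv2.imwrite('pics/end.png',c["frame"][:,:,::-1])
cv2.imwrite('pics/end2.png',cv2.resize(c["frame"][170:270,190:280,::-1],None,fx=6,fy=6,interpolation=cv2.INTER_CUBIC))
E
```

```text
t 24.775 pos [596.21 -97.6  288.81] yaw 41.458740744974705 tilt 0.030136200674291545 F [ 0.6  -0.31  0.09] w 79.95944955318558 q [-0.53  0.3   0.74  1.7  -0.21  1.22  0.99]
```

View pics/end.png

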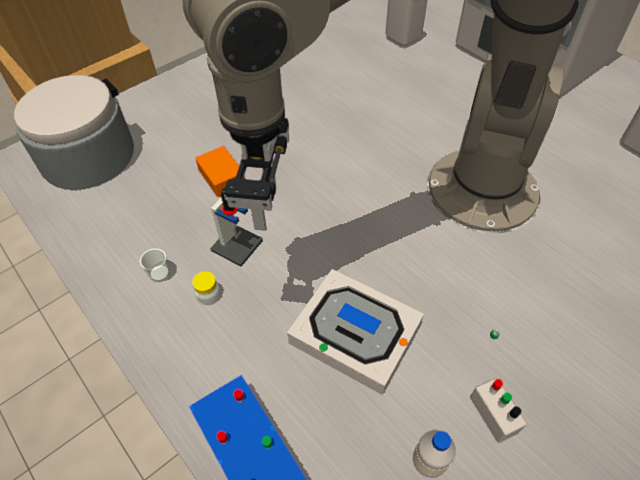

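View pics/end2.png

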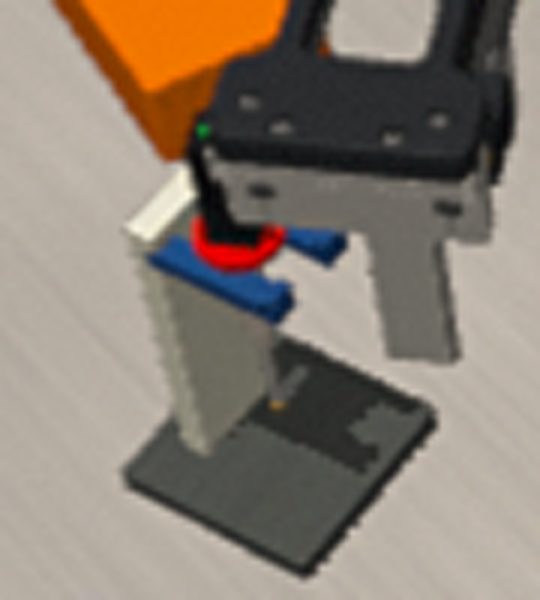

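```bash
python3 -c "
from workcell import robot
print(robot.job_done())"
```

```text
the job is handed in; nothing more can be done
None
```

I traced the lid seal from the green dot round the bevelled corner to the orange dot, hung the probe back in its fork, let go and handed the job in. The clock stood at about 25 s of the 72 s allowed.

- **Trace:** I ran it from seam_d through seam_c and seam_b to seam_a at about 2 cm/s. The tip stayed about 2.5 mm above the channel floor, worked out from how the probe sat in the fork when I gripped it. Force readings stayed under about 2 N, which is noise level, so the tip did not press on the module. Pictures along the way showed the ball in the dark channel.
- **Last checks:** In the final scene picture the tip, collar and post are at the same pixels as at the start. The probe is upright with its collar on the arms, and the gripper is well clear. The bystanders look unmoved.
- **Disagreements:** The two cameras put the module about 2 mm apart in x, within their calibration. I mainly used the scene camera, because the tip could be seen in it too. I measured the head's rotation at 35–41° from most of the views. One automatic fit said about 60°, which I set aside. The jaws closed to 19.9 mm on the 20 mm head, which confirmed a grip on the flats.

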